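Scoop the walnuts out of the dish into the lidded tin

TASK

Put the walnuts away: swing the round tin's lid up until it stands about upright, scoop all four walnuts out of the long wooden dish with the metal scoop, never touching them with the fingers, and tip them into the tin. Then lay the scoop lengthwise in the empty dish, right way up, and press the tin's lid fully shut. Leave everything else standing where it is.

Things in the scene. Friction and masses are not known exactly. Their poses are not given: they have to be found in the camera images.
- dish: long wooden nut dish, fixed; origin under its centre, x along its length. Inside: flat floor 170 long (x -85..85) by 96 wide at height 6; both ends slope up and outward at 60 deg from level, from x = +-85 at the floor to x = +-109 at the rim, height 48; the long sides are upright, 8 thick, 48 high (112 wide and about 235 long over all) (all lengths in mm)
- tin: round steel tin, fixed, open mouth under a hinged lid; origin under its centre; 140 outer diameter, 75 high, wall 3, floor 4 thick. Its +x points to the hinge, its -x to the lid's tab
- tin_hinge (a point): middle of the lid's hinge axis, 76 from the tin's centre, height 75; the axis is the tin's y
- tin_lid (a joint): lid angle in rad: 0 shut, 1.57 upright, stops at 1.85; starts ajar. A stiff hinge (0.07 N m): it stays where it is left. The lid is a disc of radius 72, 4 thick, its centre 76 from the hinge axis; shut, its top lies at height 80
- lid_tab (a point): tip of the lid's thumb tab (30 wide, 3 thick), 161 from the hinge axis; it is the point of the lid farthest from the hinge
- scoop: aluminium scoop, about 140 g, loose; origin under the middle of its flat floor, +x to the open mouth. Tray 100 long (x -50..50), 84 wide, floor and sides 2.5 thick; the sides fall in four 25 long steps from 42 high at the back through 30 and 17 to 6 at the mouth; back wall 46 high. Bamboo handle 22 wide, 16 thick, 118 long: from x -50, z 34 it rises backward at 25 deg
- scoop_grip (a point): middle of the handle, at x -109, y 0, z 61 in the scoop's frame; its axes are the scoop's
- scoop_lip (a point): middle of the mouth's lower edge, at x 50, y 0, z 0 in the scoop's frame
- nut1: a walnut in its shell, 38 long (its x) by 34 thick, 16 g; origin at its centre; it starts in the dish
- nut2: a walnut in its shell, 38 long (its x) by 34 thick, 16 g; origin at its centre; it starts in the dish
- nut3: a walnut in its shell, 38 long (its x) by 34 thick, 16 g; origin at its centre; it starts in the dish
- nut4: a walnut in its shell, 38 long (its x) by 34 thick, 16 g; origin at its centre; it starts in the dish
- buddha: bystander, loose: white ceramic seated Buddha figurine, 82 wide, 121 tall; origin under its centre
- night_lamp: bystander, loose: press-button night lamp with a frosted plastic dome, 84 dia, 99 tall; origin under its centre
- chopstick_holder: bystander, loose: bamboo chopstick holder, 68 dia, 118 tall, with chopsticks up to 205; origin under its centre
- tea_caddy: bystander, loose: small round steel caddy with a closed push-on lid (not the tin of the task), 67 dia, 95 tall; origin under its centre
- tea_bowl: bystander, loose: small white tea bowl, 76 dia, 48 tall; origin under its centre
- marble_saucer: bystander, loose: terracotta saucer with a glass marble in it, 88 dia, 30 tall; origin under its centre
Mind the look-alikes: they are no part of the job. Leave any turquoise or yellow look-alike of the scoop alone.

How it is judged (in metres and radians):
On the way, in this order (a step that is already met when the one before it is completed fails the run):
1. the tin's lid stands open (past 1.2 rad) (value of joint tin_lid above 1.2 rad), for 0.2 s.
2. all four walnuts lie in the tin (horizontal distance between each of nut1, nut2, nut3, nut4 and tin below 0.062 m and height (world z) of each of nut1, nut2, nut3, nut4 below 0.068 m), for 0.2 s.
At the end, for the whole second after the job is handed in: All four walnuts in the tin (within 62 mm of its axis, centres below 68 mm); lid shut within 0.05 rad; scoop at rest in the dish, lengthwise either way, tilted under 0.9 rad, its origin within 100 mm along and 35 mm across of the dish's centre and under 45 mm above its underside (all of step 2 and value of joint tin_lid below 0.05 rad and x of scoop in the frame of dish between -0.1 and 0.1 m and y of scoop in the frame of dish between -0.035 and 0.035 m and z of scoop in the frame of dish below 0.045 m and angle between the x axis of scoop and the x axis of dish, either way round below 0.9 rad and angle between scoop's own z axis and vertical below 0.9 rad and linear speed of scoop below 0.03 m/s); the robot touches nothing.
It fails at once if the fingers touch a walnut (contact force between the fingers and nut1 above 0.5 N or contact force between the fingers and nut2 above 0.5 N or contact force between the fingers and nut3 above 0.5 N or contact force between the fingers and nut4 above 0.5 N).
It fails at once if a bystander is pushed more than 30 mm or tipped over (distance of any of buddha, night_lamp, chopstick_holder, tea_caddy, tea_bowl, marble_saucer from where it was at the start of the episode above 0.03 m or angle between any of buddha, night_lamp, chopstick_holder, tea_caddy, tea_bowl, marble_saucer's own z axis and vertical above 0.5 rad).
It also fails if it takes over 72 s, if anything falls off the work surface, if the arm or the gripper's body presses on something with over 40 N, if the wrist force passes 120 N, or if a joint passes its speed limit or range.

ROBOT

A 7-joint arm with a two-finger parallel gripper is mounted at the origin on the work surface. World frame = base frame: x ahead of the robot, y to its left, z up, the work surface at z = 0. Lengths are in m, angles in degrees, forces in N, time in s.
With the tool pointing down it reaches from about 0.4 to 0.9 m from the base axis. Payload 5.6 kg.
Tool frame: the origin (TCP) lies at the very end of the fingers, on their centre line; the grasp point (between the pads) lies 19 mm behind it; z points along the fingers, y is the line along which they close (so a half turn about z gives the same grasp; the last joint's range is limited). The gripper opens to 92 mm and grips with 3 to 60 N. Pads are 20 mm wide; open, the fingers measure 128 mm over their backs; the gripper's body (75 mm by 189 mm) begins 69 mm behind the grasp point.
Start: joints at [-66.635, 26.786, -0.665, 91.828, 0.344, 61.387, -3.226], TCP at [0.283, 0.585, 0.215] pointing down, gripper open.
Joint ranges: [-144.91, 144.91], [-17.63, 115.5], [-89.93, 88.59], [15.96, 139.68], [-74.01, 254.01], [8.47, 105.57], [-167.45, 167.45]. Speed limits (degrees/s): [147.25, 147.25, 180, 180, 180, 180, 180].

INTERFACE

Orientations are given as a 3x3 rotation matrix whose columns are the frame's x, y, z axes.
In Python, from rig import robot gives the robot as it stands.
- The arm moves only by the tool move_arm, never from a script. Its argument "steps" is a list of rows, each a list of 5 numbers: the shift along the tool's x, y, z in cm, then the turn about the tool's z in rad, then the finger opening in cm, from 0 to 9.19. A call has 1 to 12 rows; each row is the pose to reach, as a shift and turn from the pose commanded when the call began, along the tool's axes at that moment; what a row does not reach only later rows make up. A row lasts 1/10 s, in which the tool goes at most 50 mm and 8.59 degrees, less where a joint would pass 70% of its speed; a pose out of reach is approached as far as the arm can. A call with a gripper value outside its range is refused whole. The fingers move at their own pace and stop on an object; the grip force is fixed at half the most. Time passes only in rows, so rows that repeat a pose let the fingers close. It gives the time, the measured TCP pose, the force, the opening and the grip force at its end, in the units of the state.
- robot.read_state(): the state, without advancing time (a new reading comes with each control period).
- robot.snapshot(name): name is "scene" or "side" or "wrist"; returns the picture (400x640x3 uint8, blue, green, red); there is no depth.
- robot.camera_model(name): a dict with "mtx" (3x3 intrinsics, pixels), "cam_to_world" (4x4, takes a point from camera to world coordinates). Camera axes: x right, y down, z forward; pixel columns grow to the right and rows downward; lengths in m; the calibration is good to about 2 mm. A picture is of the moment at which its call begins: read the wrist's pose just before it. camera_model takes no time and is no camera call; for the wrist camera it gives the pose at the moment of the call.
- robot.close_job(): hands the job in; it is judged then, once.
The state is a dict: "t": time; "joints": joint angles; "joint_vel": joint speeds; "joint_efforts": joint torques, N m; "eef_pos": TCP position; "ee_rot": TCP orientation; "ft_force": force on the tool from outside, world axes, zero at the start; "wrist_torque": the same for the moment, N m; "finger_gap": opening from 0.0 (shut) to 1.0 (fully open); "gripper_force": force on a finger pad.
Only numpy, scipy, OpenCV 4.12 (cv2) and the standard library are available. Lean on these libraries where they do the work, as an engineer would, in place of code of your own. Each camera call takes 0.05 s, during which the arm holds its last target. There are 200 camera calls.

## Working session

There is one attempt and no reset: what is moved stays moved. The work goes in short steps, Python scripts to look and compute and a tool call to move; the robot and the scene stay as the last step left them, time stands still between calls to the robot, and variables do not carry over. Pictures are saved under pics/ and viewed, at most 10 in all, crops included, and the job is handed in when it is done.

Besides the shell and the picture viewer there is one more tool, called after "Request:" as name([rows], argument=value, ...), one row to a line, values as JSON. move_arm: Moves the arm, as the interface text tells. Its arguments: {"type":"object","properties":{"steps":{"type":"array","items":{"type":"array","items":{"type":"number"}}}},"required":["steps"]}

```bash
ls; mkdir -p pics; python3 - <<'E'
from rig import robot
import cv2,numpy as np
s=robot.read_state();print({k:np.round(v,3).tolist() for k,v in s.items()})
for n in("scene","side","wrist"):
    m=robot.camera_model(n);print(n,np.round(m["mtx"],1).tolist(),np.round(m["cam_to_world"],3).tolist())
    im=robot.snapshot(n);cv2.imwrite(f"pics/{n}0.png",im)
E
```

```text
pics
{'t': 0.0, 'joints': [-66.637, 26.836, -0.662, 91.878, 0.344, 61.386, -3.226], 'joint_vel': [-0.101, -0.0, -0.07, 0.057, 0.029, 0.196, -0.028], 'joint_efforts': [-0.001, -52.057, -0.013, -24.376, -0.057, 0.017, 0.0], 'eef_pos': [0.283, 0.585, 0.214], 'ee_rot': [[-0.9, 0.436, -0.001], [0.436, 0.9, -0.002], [-0.0, -0.002, -1.0]], 'ft_force': [-0.032, -0.748, 0.85], 'wrist_torque': [-0.029, -0.012, -0.008], 'gripper_force': 0.0, 'finger_gap': 1.001}
scene [[406.8, 0.0, 327.8], [0.0, 406.8, 196.4], [0.0, 0.0, 1.0]] [[-0.686, 0.416, -0.596, 1.304], [0.727, 0.415, -0.547, 0.755], [0.02, -0.809, -0.587, 0.881], [0.0, 0.0, 0.0, 1.0]]
side [[482.1, 0.0, 316.5], [0.0, 482.1, 193.9], [0.0, 0.0, 1.0]] [[0.877, -0.327, 0.353, 0.065], [-0.481, -0.582, 0.655, -0.862], [-0.009, -0.744, -0.668, 0.931], [0.0, 0.0, 0.0, 1.0]]
wrist [[344.4, 0.0, 321.9], [0.0, 344.4, 203.7], [0.0, 0.0, 1.0]] [[0.434, 0.862, 0.261, 0.208], [0.901, -0.415, -0.128, 0.622], [-0.002, 0.291, -0.957, 0.383], [0.0, 0.0, 0.0, 1.0]]
```

View pics/scene0.png

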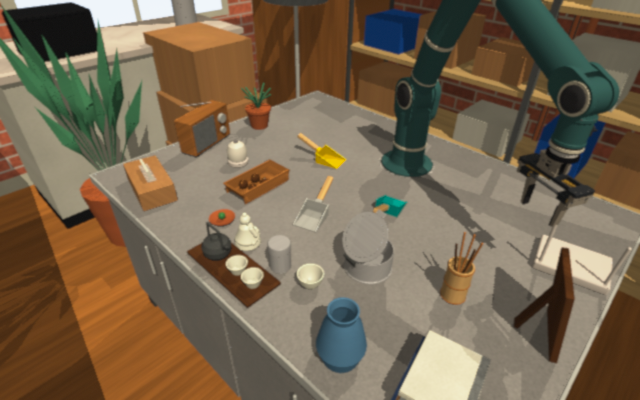

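View pics/side0.png

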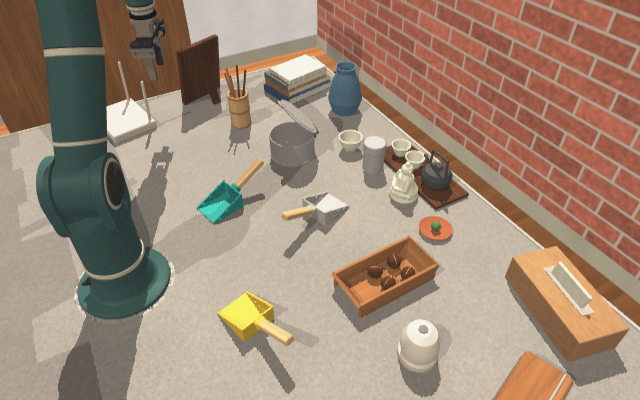

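```bash
python3 - <<'E'
import cv2
a=cv2.imread("pics/side0.png")[85:315,190:450]
cv2.imwrite("pics/c1.png",cv2.resize(a,None,fx=2.6,fy=2.6,interpolation=3))
b=cv2.imread("pics/scene0.png")[140:290,210:410]
cv2.imwrite("pics/c2.png",cv2.resize(b,None,fx=4,fy=4,interpolation=3))
E
```

```text
(no output)
```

View pics/c1.png

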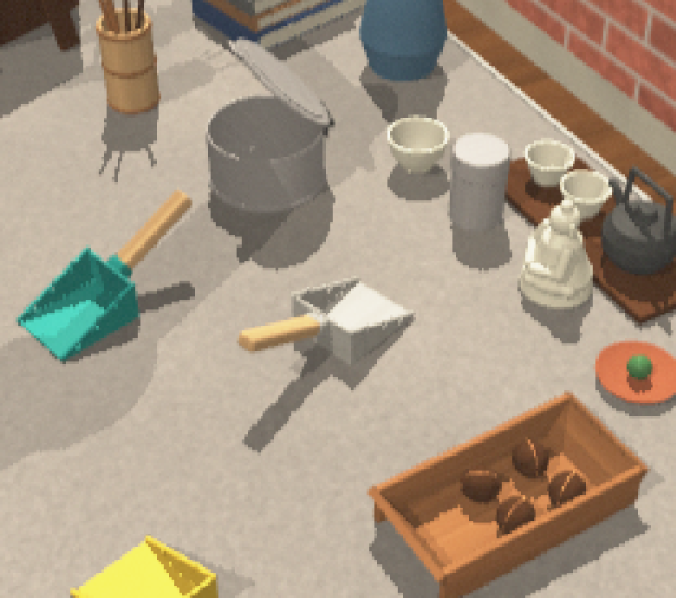

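View pics/c2.png

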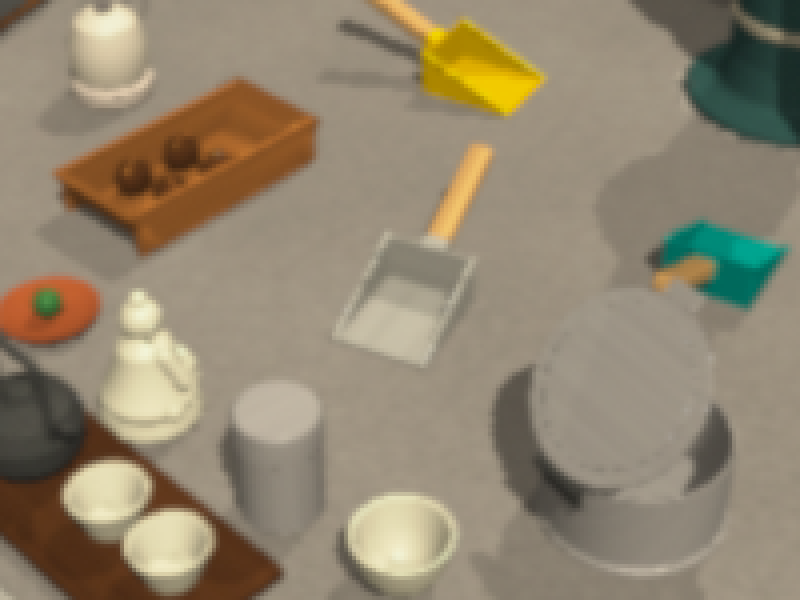

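```bash
cat > h.py <<'E'
import numpy as np
from rig import robot
def ray(n,uv,m=None):
    m=m or robot.camera_model(n);T=m["cam_to_world"]
    uv=np.atleast_2d(uv).astype(float)
    d=np.c_[uv,np.ones(len(uv))]@np.linalg.inv(m["mtx"]).T@T[:3,:3].T
    return T[:3,3],d/np.linalg.norm(d,axis=1)[:,None]
def plane(n,uv,z,m=None):
    o,d=ray(n,uv,m);return o+d*((z-o[2])/d[:,2])[:,None]
def tri(rs):
    A=np.zeros((3,3));b=np.zeros(3)
    for o,d in rs:
        P=np.eye(3)-np.outer(d,d);A+=P;b+=P@o
    p=np.linalg.solve(A,b);return p,[np.linalg.norm((np.eye(3)-np.outer(d,d))@(p-o)) for o,d in rs]
def side(u):return np.atleast_2d(u)/2.6+[190,85]
def scene(u):return np.atleast_2d(u)/4+[210,140]
E
python3 - <<'E'
from h import *
np.set_printoptions(precision=3,suppress=True)
c=plane("side",side([(372,492),(443,590),(645,465),(568,397)]),.048);print("dish side",c.tolist(),c.mean(0))
c=plane("scene",scene([(57,178),(137,222),(318,122),(240,80)]),.048);print("dish scene",c.tolist(),c.mean(0))
print("nuts",plane("side",side([(482,486),(531,459),(567,489),(516,515)]),.023).tolist())
print("nuts scene",plane("scene",scene([(133,176),(181,152)]),.023).tolist())
def T(a,b):
    oa,da=ray("side",side(a));ob,db=ray("scene",scene(b));return tri([(oa,da[0]),(ob,db[0])])
for nm,a,b in [("lipA",(413,318),(335,333)),("lipB",(357,281),(427,362)),("hend",(247,338),(481,152)),("backtop1",(330,325),(385,235)),("backtop2",(297,293),(475,258)),("tab",(232,42),(697,283))]:
    print(nm,*T(a,b))
def cyl(n,uv,z,r):
    p=plane(n,uv,z);o=robot.camera_model(n)["cam_to_world"][:2,3]
    v=(p[:,:2]-o);a=v/np.linalg.norm(v,axis=1)[:,None];b=a.sum(0);b/=np.linalg.norm(b)
    s=abs(np.cross(a[0],a[1]));h=np.arcsin(s)/2;return o+b*r/np.sin(h)
print("tin",cyl("side",side([(207,140),(328,135)]),.075,.07),cyl("side",side([(209,185),(327,185)]),.01,.07))
print("tin rimtop/bottom side",plane("side",side([(255,208)]),0),"scene bottom",plane("scene",scene([(640,570)]),0),"right",plane("scene",scene([(732,440)]),.075))
E
```

```text
dish side [[0.43114857158618347, -0.2576845466366634, 0.04800000000000004], [0.43091263199536567, -0.3748976299174879, 0.04800000000000004], [0.6625559673889111, -0.3513969938395911, 0.04800000000000004], [0.6524400051928766, -0.2498138827616483, 0.04800000000000004]] [ 0.544 -0.308  0.048]
dish scene [[0.6681789181476475, -0.3350528880324275, 0.04800000000000004], [0.6589579934857244, -0.23006922276334196, 0.04800000000000004], [0.43887287233329586, -0.23935575143079946, 0.04800000000000004], [0.44120098030782284, -0.3509222707790367, 0.04800000000000004]] [ 0.552 -0.289  0.048]
nuts [[0.5331698303397735, -0.28374981335199057, 0.02300000000000002], [0.5911631310002905, -0.27937483884107694, 0.02300000000000002], [0.5990676566335636, -0.32449718987050624, 0.02300000000000002], [0.54129657619534, -0.32610906647940785, 0.02300000000000002]]
nuts scene [[0.597613881952908, -0.32092883964918717, 0.02300000000000002], [0.5408445186498902, -0.3214871354169233, 0.02300000000000002]]
lipA [ 0.606 -0.041  0.002] [np.float64(0.0027513320989213524), np.float64(0.002751332098921264)]
lipB [0.581 0.04  0.003] [np.float64(0.004578287851004539), np.float64(0.004578287851004561)]
hend [ 0.406 -0.059  0.082] [np.float64(0.0003139091487215555), np.float64(0.00031390914872144425)]
backtop1 [ 0.51  -0.059  0.048] [np.float64(0.011120651942849252), np.float64(0.011120651942849112)]
backtop2 [0.493 0.011 0.047] [np.float64(0.0037745560910831515), np.float64(0.0037745560910830487)]
tab [0.552 0.272 0.196] [np.float64(0.003630098125289028), np.float64(0.003630098125288964)]
tin [0.57  0.223] [0.567 0.22 ]
tin rimtop/bottom side [[0.544 0.213 0.   ]] scene bottom [[0.629 0.308 0.   ]] right [[0.544 0.316 0.075]]<stdin>:14: DeprecationWarning: Arrays of 2-dimensional vectors are deprecated. Use arrays of 3-dimensional vectors instead. (deprecated in NumPy 2.0)
```

Request:
move_arm([
  [0,0,-5,0,9],
  [0,0,-9,-0.1,9],
  [-36,-21,-9,-0.75,0],
  [-36,-21,-9,-0.75,0],
  [-36,-21,-9,-0.75,0],
  [-36,-21,-9,-0.75,0],
  [-36,-21,-9,-0.75,0],
  [-36,-21,-9,-0.75,0],
  [-36,-21,-9,-0.75,0],
  [-36,-21,-9,-0.75,0],
  [-36,-21,-9,-0.75,0],
  [-36,-21,-9,-0.75,0],
])

```text
t: 1.35
eef_pos: [0.5178, 0.2349, 0.3044]
ee_rot: [[-0.958, -0.288, 0.0], [-0.288, 0.958, -0.002], [-0.0, -0.002, -1.0]]
ft_force: [-0.6, 0.3, -1.1]
finger_gap: 0.135
gripper_force: 0.0
```

```bash
python3 - <<'E'
from h import *
import cv2
s=robot.read_state();m=robot.camera_model("wrist");im=robot.snapshot("wrist");cv2.imwrite("pics/w1.png",im);np.savez("w1.npz",**m)
print(s["t"],s["eef_pos"],s["ee_rot"],m["cam_to_world"])
E
```

```text
1.35 [0.5177924  0.23490586 0.30439816] [[-9.57709021e-01 -2.87738065e-01  4.87199111e-04]
 [-2.87738477e-01  9.57707692e-01 -1.59535077e-03]
 [-7.55119145e-06 -1.66806776e-03 -9.99998609e-01]] [[-0.2892298   0.91583276  0.27856145  0.4382256 ]
 [ 0.95725859  0.27715532  0.08270989  0.21205376]
 [-0.00145636  0.2905775  -0.95685035  0.47395057]
 [ 0.          0.          0.          1.        ]]
```

View pics/w1.png

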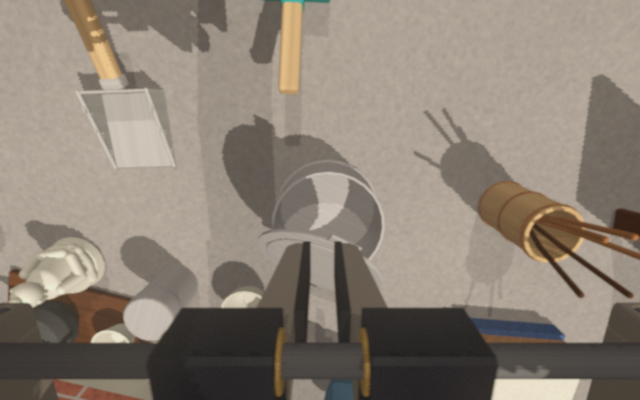

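```bash
python3 - <<'E'
from h import *
np.set_printoptions(precision=4,suppress=True)
m=dict(np.load("w1.npz"))
p=plane("wrist",[(272,215),(384,218),(328,173)],.075,m);print(p, (p[0]+p[1])/2, p[2][:2]+.07*m["cam_to_world"][:2,1]/np.linalg.norm(m["cam_to_world"][:2,1]))
tab=np.array([.552,.272,.196])
o,d=ray("scene",scene([(623,390)]));d=d[0]
b=d@(tab-o);perp=np.linalg.norm(o+d*b-tab);print("perp",perp)
for sg in(-1,1):
    q=o+d*(b+sg*np.sqrt(max(0,.085**2-perp**2)));h=q+(q-tab)/.085*.076;print(q,"hinge",h,"dir",np.degrees(np.arctan2(*(h-tab)[1::-1])))
# scoop in wrist
print("scoop lip",plane("wrist",[(116,168),(174,166)],.0,m),"backtop",plane("wrist",[(79,93),(148,89)],.046,m),"handle ferrule",plane("wrist",[(113,82)],.045,m))
print("chop",plane("scene",[(455,300)],.0))
E
```

```text
[[0.5859 0.1923 0.075 ]
 [0.5499 0.3247 0.075 ]
 [0.5161 0.2425 0.075 ]] [0.5679 0.2585 0.075 ] [0.5831 0.2628]
perp 0.08586430995755007
[0.616  0.2686 0.1389] hinge [0.6733 0.2656 0.0878] dir -3.0346258715200434
[0.616  0.2686 0.1389] hinge [0.6733 0.2656 0.0878] dir -3.0346258715200434
scoop lip [[ 0.6096 -0.0371  0.    ]
 [ 0.5834  0.04   -0.    ]] backtop [[ 0.515  -0.0659  0.046 ]
 [ 0.4869  0.0117  0.046 ]] handle ferrule [[ 0.4911 -0.0294  0.045 ]]
chop [[0.5148 0.5154 0.    ]]
```

Request:
move_arm([
  [0.3,3.5,5,0,0],
  [0.3,3.5,10,0,0],
  [0.3,3.5,13.9,0,0],
  [0.3,3.5,13.9,0,0],
  [-1.5,3.0,13.9,0,0],
  [-3.3,2.5,13.9,0,0],
  [-5.1,1.9,13.9,0,0],
  [-6.9,1.4,13.9,0,0],
  [-8.7,0.8,13.9,0,0],
  [-10.5,0.3,13.9,0,0],
  [-12.1,-0.2,13.9,0,0],
  [-12.1,-0.2,13.9,0,0],
])

```text
t: 2.6
eef_pos: [0.6341, 0.2739, 0.1681]
ee_rot: [[-0.956, -0.294, 0.004], [-0.294, 0.956, 0.002], [-0.004, 0.001, -1.0]]
ft_force: [-0.8, -0.4, -0.4]
finger_gap: 0.004
gripper_force: 0.0
```

```bash
python3 - <<'E'
from h import *
import cv2
a=robot.snapshot("side")[60:260,200:400];b=robot.snapshot("scene")[170:300,310:440]
cv2.imwrite("pics/c3.png",np.hstack([cv2.resize(a,(400,400),interpolation=3),cv2.resize(b,(400,400),interpolation=3)]))
E
```

```text
(no output)
```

View pics/c3.png

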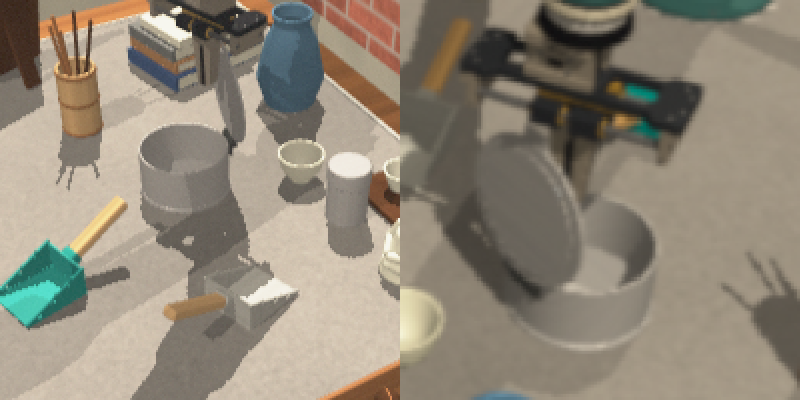

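```bash
python3 - <<'E'
from h import *
np.set_printoptions(precision=4,suppress=True)
f=lambda l:np.array(l)/2.+[200,60]
print(plane("side",f([(232,148),(185,158),(138,155),(231,158),(185,124)]),.075))
g=lambda l:np.array(l)*130/400.+[310-130,170]
print("scene hinge/rim right", plane("scene",np.array([(540-400,285),(655-400,240)])*.325+[310,170],.075))
print("lid bottom mid scene, top", plane("scene",np.array([(535-400,290)])*.325+[310,170],.075))
E
```

```text
[[0.649  0.2219 0.075 ]
 [0.5739 0.2339 0.075 ]
 [0.5147 0.2764 0.075 ]
 [0.635  0.1995 0.075 ]
 [0.6156 0.3172 0.075 ]]
scene hinge/rim right [[0.6576 0.2721 0.075 ]
 [0.537  0.3112 0.075 ]]
lid bottom mid scene, top [[0.6655 0.2729 0.075 ]]
```

```bash
python3 - <<'E'
from h import *
np.set_printoptions(precision=3,suppress=True)
print("yellow",plane("side",[(220,318),(245,337),(250,295),(272,310)],.0),"handle",plane("side",[(292,342)],.08))
print("lamp",plane("side",[(418,365)],.0), "dish outer low",plane("side",side([(378,515),(443,590)]),.0))
print("teal",plane("side",[(222,218),(196,210),(263,162)],.0))
print(robot.read_state()["joints"])
E
```

```text
yellow [[ 0.166 -0.208  0.   ]
 [ 0.197 -0.281  0.   ]
 [ 0.25  -0.183  0.   ]
 [ 0.277 -0.246 -0.   ]] handle [[ 0.262 -0.386  0.08 ]]
lamp [[ 0.485 -0.515  0.   ]] dish outer low [[ 0.442 -0.251  0.   ]
 [ 0.451 -0.348  0.   ]]
teal [[0.283 0.092 0.   ]
 [0.23  0.158 0.   ]
 [0.483 0.265 0.   ]]
[-28.327  32.956   3.074  88.45   -2.005  58.564  82.48 ]
```

Request:
move_arm([
  [4.8,1.5,0,0,7],
  [28.7,-24.8,4.8,0,7],
  [28.7,-24.8,4.8,0,7],
  [28.7,-24.8,4.8,0,7],
  [28.7,-24.8,4.8,0,7],
  [28.7,-24.8,4.8,0,7],
  [28.7,-24.8,4.8,0,7],
  [28.7,-24.8,4.8,0,7],
  [28.7,-24.8,4.8,0,7],
  [28.7,-24.8,8.5,0,7],
  [28.7,-24.8,11.2,0,7],
  [28.7,-24.8,11.2,0,7],
])

```text
t: 3.9
eef_pos: [0.4286, -0.0474, 0.052]
ee_rot: [[-0.955, -0.296, -0.005], [-0.296, 0.955, 0.001], [0.005, 0.002, -1.0]]
ft_force: [-0.3, 1.0, -0.7]
finger_gap: 0.762
gripper_force: 0.0
```

Request:
move_arm([
  [0,0,0,0,1],
  [0,0,0,0,1],
  [0,0,0,0,1],
  [0,0,0,0,1],
  [0,0,0,0,1],
  [0,0,0,0,1],
])

```text
t: 4.5
eef_pos: [0.431, -0.0487, 0.0539]
ee_rot: [[-0.956, -0.295, 0.001], [-0.295, 0.956, -0.0], [-0.001, -0.0, -1.0]]
ft_force: [0.0, -0.7, 0.6]
finger_gap: 0.266
gripper_force: 0.1
```

```bash
python3 - <<'E'
from h import *
import cv2
s=robot.read_state();print(s["eef_pos"],s["finger_gap"],s["gripper_force"],s["ft_force"],s["wrist_torque"])
a=robot.snapshot("wrist");cv2.imwrite("pics/w2.png",a)
E
```

```text
[ 0.43102557 -0.04870915  0.05390072] 0.2657279789961482 0.13267417762904188 [ 0.02620648 -0.73208677  0.57673808] [-0.0295764   0.04091656  0.00978867]
```

View pics/w2.png

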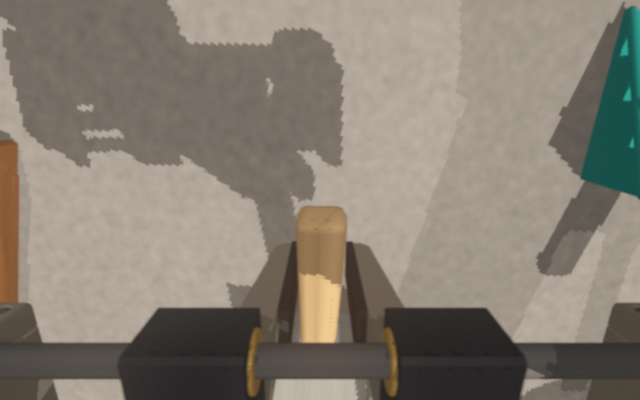

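Request:
move_arm([
  [0,0,0,0,0],
  [0,0,0,0,0],
  [0,0,0,0,0],
  [0,0,-1.5,0,0],
  [0,0,-3,0,0],
  [0,0,-4.5,0,0],
  [0,0,-6,0,0],
  [0,0,-6,0,0],
  [0,0,-6,0,0],
])

```text
t: 5.45
eef_pos: [0.4304, -0.0486, 0.1132]
ee_rot: [[-0.956, -0.295, -0.0], [-0.295, 0.956, 0.0], [0.0, 0.0, -1.0]]
ft_force: [0.2, 0.2, -2.2]
finger_gap: 0.239
gripper_force: 29.9
```

```bash
cat >> h.py <<'E'
import cv2
def hp(im=None,tag=None):
    im=robot.snapshot("wrist") if im is None else im
    if tag: cv2.imwrite(f"pics/{tag}.png",im)
    h=cv2.cvtColor(im,cv2.COLOR_BGR2HSV)
    m=cv2.inRange(h,(10,75,70),(28,255,255));m[:,:260]=0;m[:,390:]=0
    n,l,st,_=cv2.connectedComponentsWithStats(m);i=1+np.argmax(st[1:,4]);x,y,w,hh,a=st[i]
    r=np.where(l[y+6]==i)[0];print("handle top row",y,"width",r.max()-r.min()+1,"mid",(r.max()+r.min())/2,"bottom",y+hh)
def st():
    s=robot.read_state();print(round(s["t"],2),np.round(s["eef_pos"],4),"gap mm",round(s["finger_gap"]*92,1),"F",np.round(s["ft_force"],1),"T",np.round(s["wrist_torque"],2),"g",round(s["gripper_force"],1),"head",round(np.degrees(np.arctan2(s["ee_rot"][1][0],s["ee_rot"][0][0])),1))
E
python3 - <<'E'
from h import *
hp(cv2.imread("pics/w2.png"));hp(tag="w3");st()
E
```

```text
handle top row 206 width 45 mid 321.0 bottom 344
handle top row 207 width 46 mid 322.5 bottom 344
5.5 [ 0.4301 -0.0486  0.1128] gap mm 21.3 F [-1.4 -0.5 -2. ] T [ 0.04  0.19 -0.02] g 29.9 head -162.9
```

Request:
move_arm([
  [0,0,0,0.15,0],
  [0,0,0,0.3,0],
  [0,0,0,0.45,0],
  [0,0,0,0.6,0],
  [0,0,0,0.75,0],
  [0,0,0,0.9,0],
  [0,0,0,1.05,0],
  [0,0,0,1.2,0],
  [0,0,0,1.35,0],
  [0,0,0,1.5,0],
  [0,0,0,1.65,0],
  [0,0,0,1.8,0],
])

```text
t: 6.7
eef_pos: [0.4301, -0.0487, 0.1126]
ee_rot: [[-0.064, 0.998, -0.002], [0.998, 0.064, -0.0], [-0.0, -0.002, -1.0]]
ft_force: [0.8, -0.9, -2.2]
finger_gap: 0.238
gripper_force: 29.9
```

```bash
python3 - <<'E'
from h import *
st();np.set_printoptions(precision=3,suppress=True)
print("buddha",plane("side",side([(556,290)]),0),"saucer",plane("side",side([(637,380)]),0.01),"caddy",plane("side",side([(478,215)]),0))
# refine dish: orange-brown mask in side, rim quad
im=robot.snapshot("side");h=cv2.cvtColor(im,cv2.COLOR_BGR2HSV);m=cv2.inRange(h,(5,110,60),(18,255,255));m[:230]=0;m[320:]=0;m[:,:325]=0;m[:,445:]=0
c=max(cv2.findContours(m,0,2)[0],key=cv2.contourArea);hull=cv2.convexHull(c);q=cv2.approxPolyDP(hull,3,True)[:,0];print(cv2.contourArea(c),q.tolist(),plane("side",q,.048)[:,:2].tolist())
E
```

```text
6.7 [ 0.4301 -0.0487  0.1126] gap mm 21.9 F [ 0.8 -0.9 -2.2] T [0.06 0.05 0.01] g 29.9 head 93.6
buddha [[ 0.77  -0.081 -0.   ]] saucer [[ 0.753 -0.239  0.01 ]] caddy [[0.769 0.071 0.   ]]
4430.5 [[410, 237], [438, 264], [434, 276], [360, 317], [334, 284], [331, 274]] [[0.6571907850809998, -0.24978689090497963], [0.6620975633885663, -0.3516756346899186], [0.6311851203413906, -0.37513518369268506], [0.42331460031500534, -0.38525157890273826], [0.41888828648796284, -0.28290228729183675], [0.42729182436065216, -0.2547614403898629]]
```

Request:
move_arm([
  [0,4,2,0,0],
  [0,7.5,4,0,0],
  [0,7.5,5.5,0,0],
  [-2,7.5,5.5,0,0],
  [-2.6,7.5,5.5,0,0],
  [-3.0,7.5,5.5,0,0],
  [-3.4,7.5,5.5,0,0],
  [-3.4,7.5,5.5,0,0],
])

```text
t: 7.55
eef_pos: [0.5081, -0.0769, 0.0589]
ee_rot: [[-0.07, 0.998, 0.001], [0.998, 0.07, 0.001], [0.001, 0.001, -1.0]]
ft_force: [-1.2, 0.7, -2.0]
finger_gap: 0.238
gripper_force: 29.9
```

```bash
python3 - <<'E'
from h import *
st();hp()
E
```

```text
7.55 [ 0.5081 -0.0769  0.0589] gap mm 21.9 F [-1.2  0.7 -2. ] T [ 0.2   0.1  -0.05] g 29.9 head 94.0
handle top row 207 width 46 mid 322.5 bottom 344
```

Request:
move_arm([
  [0,0,0.1,0,0],
  [-0.4,0,0.1,0,0],
  [-0.8,0,0.1,0,0],
  [-1.0,0,0.1,0,0],
  [-1.0,0,0.1,0,0],
  [-1.0,0,0.1,0,0],
])

```text
t: 8.2
eef_pos: [0.5101, -0.0778, 0.0585]
ee_rot: [[-0.075, 0.997, 0.0], [0.997, 0.075, 0.011], [0.011, 0.001, -1.0]]
ft_force: [-0.1, 22.3, 8.0]
finger_gap: 0.237
gripper_force: 30.0
```

```bash
python3 - <<'E'
from h import *
st();hp()
E
```

```text
8.2 [ 0.5101 -0.0778  0.0585] gap mm 21.8 F [-0.1 22.3  8. ] T [ 4.92  0.05 -0.43] g 30.0 head 94.3
handle top row 206 width 46 mid 323.5 bottom 344
```

Request:
move_arm([
  [-0.3,0,-1.0,0,0],
  [-0.8,0,-2.0,0,0],
  [-1.4,0,-3.1,0,0],
  [-2.1,0,-4.1,0,0],
  [-2.9,0,-5.1,0,0],
  [-3.8,0,-6.1,0,0],
  [-4.6,0,-6.9,0,0],
  [-5.5,0,-7.7,0,0],
  [-6.4,0,-8.4,0,0],
  [-7.4,0,-9.0,0,0],
  [-7.4,0,-9.0,0,0],
])

```text
t: 9.35
eef_pos: [0.514, -0.1634, 0.1484]
ee_rot: [[-0.067, 0.998, 0.001], [0.998, 0.067, -0.001], [-0.001, 0.001, -1.0]]
ft_force: [0.4, 1.0, -1.1]
finger_gap: 0.238
gripper_force: 30.0
```

```bash
python3 - <<'E'
from h import *
st();hp(tag="w4")
E
```

```text
9.35 [ 0.514  -0.1634  0.1484] gap mm 21.9 F [ 0.4  1.  -1.1] T [ 0.26  0.14 -0.02] g 30.0 head 93.9
handle top row 244 width 55 mid 322.0 bottom 344
```

```bash
python3 - <<'E'
from h import *
a=robot.snapshot("side")[130:330,290:490];b=robot.snapshot("scene")[120:250,220:350]
cv2.imwrite("pics/c4.png",np.hstack([cv2.resize(a,(400,400),interpolation=3),cv2.resize(b,(400,400),interpolation=3)]))
E
```

```text
(no output)
```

View pics/c4.png

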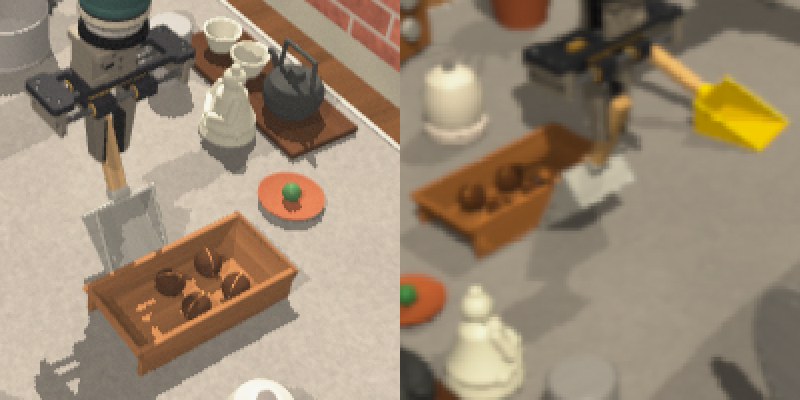

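Request:
move_arm([
  [0.5,0,-4,0,0],
  [0.5,0,-8,-0.1,0],
  [-1,-1,-8,-0.25,0],
  [-2.5,-2,-8,-0.4,0],
  [-4,-3,-8,-0.55,0],
  [-5.5,-4.2,-8,-0.7,0],
  [-7,-5.5,-8,-0.85,0],
  [-8.5,-6.8,-8,-1.0,0],
  [-10,-8,-8,-1.14,0],
  [-11.3,-9.2,-8,-1.28,0],
  [-12.6,-10.3,-8,-1.42,0],
  [-13.9,-11.4,-8,-1.555,0],
])

```text
t: 10.7
eef_pos: [0.409, -0.3084, 0.2271]
ee_rot: [[-0.998, -0.06, -0.001], [-0.06, 0.998, -0.001], [0.001, -0.001, -1.0]]
ft_force: [0.1, -0.4, -1.6]
finger_gap: 0.235
gripper_force: 30.0
```

Request:
move_arm([
  [0,0,0,0,0],
  [0,0,0,0,0],
])

```text
t: 10.9
eef_pos: [0.4099, -0.3075, 0.2273]
ee_rot: [[-0.999, -0.05, -0.0], [-0.05, 0.999, 0.0], [0.0, 0.0, -1.0]]
ft_force: [-0.2, 0.2, -1.7]
finger_gap: 0.237
gripper_force: 30.0
```

```bash
python3 - <<'E'
from h import *
st();m=robot.camera_model("wrist");im=robot.snapshot("wrist");np.savez("w5.npz",**m);hp(im,"w5")
E
```

```text
10.9 [ 0.4099 -0.3075  0.2273] gap mm 21.8 F [-0.2  0.2 -1.7] T [ 0.05  0.02 -0.06] g 30.0 head -177.1
handle top row 243 width 55 mid 322.0 bottom 344
```

View pics/w5.png

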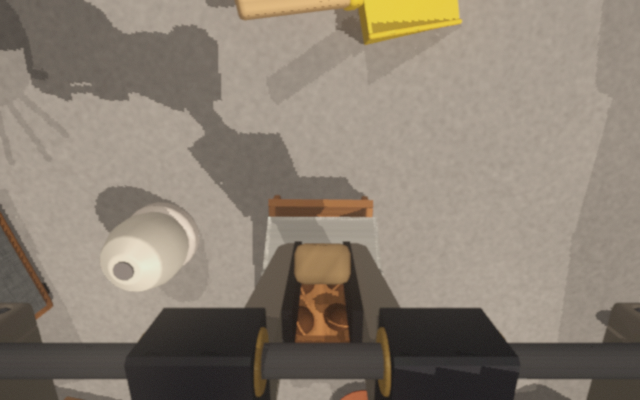

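```bash
python3 - <<'E'
from h import *
np.set_printoptions(precision=4,suppress=True)
m=dict(np.load("w5.npz"));im=cv2.imread("pics/w5.png");h=cv2.cvtColor(im,cv2.COLOR_BGR2HSV)
k=cv2.inRange(h,(4,110,50),(16,255,255));k[:195]=0;k[225:]=0;k[:,:250]=0;k[:,390:]=0
for r in range(197,216,3):
    x=np.where(k[r])[0]
    if len(x):print(r,x.min(),x.max(),plane("wrist",[(x.min(),r),(x.max(),r)],.048,m)[:,:2].ravel())
k2=cv2.inRange(h,(4,60,10),(20,255,75));k2[:290]=0;k2[345:]=0;k2[:,:296]=0;k2[:,350:]=0
n,l,s,c=cv2.connectedComponentsWithStats(k2)
for i in range(1,n):
    if s[i,4]>80:print("nut",s[i],c[i],plane("wrist",[c[i]],.023,m))
E
```

```text
197 274 365 [ 0.428  -0.3562  0.423  -0.2606]
200 269 369 [ 0.4316 -0.3614  0.4261 -0.256 ]
203 269 372 [ 0.4349 -0.3614  0.4292 -0.2526]
206 269 372 [ 0.4382 -0.3614  0.4325 -0.2523]
209 269 371 [ 0.4416 -0.3614  0.4359 -0.253 ]
212 269 371 [ 0.4449 -0.3613  0.4393 -0.2527]
215 270 371 [ 0.4482 -0.3602  0.4426 -0.2524]
nut [296 290  14  32 145] [299.2276 305.7724] [[ 0.5746 -0.3264  0.023 ]]
nut [325 290  25  48 400] [340.045  308.7475] [[ 0.5762 -0.2753  0.023 ]]
```

Request:
move_arm([
  [0,-0.15,3,0,0],
  [0,-0.15,6,0,0],
  [0,-0.15,7.2,0,0],
  [0,-0.15,7.8,0,0],
  [0,-0.15,7.8,0,0],
])

```text
t: 11.45
eef_pos: [0.4088, -0.3088, 0.1504]
ee_rot: [[-0.999, -0.053, -0.003], [-0.053, 0.999, 0.002], [0.003, 0.002, -1.0]]
ft_force: [-0.8, 0.6, -0.4]
finger_gap: 0.237
gripper_force: 30.0
```

```bash
python3 - <<'E'
from h import *
st();hp()
E
```

```text
11.45 [ 0.4088 -0.3088  0.1504] gap mm 21.8 F [-0.8  0.6 -0.4] T [ 0.05  0.17 -0.06] g 30.0 head -177.0
handle top row 239 width 55 mid 322.0 bottom 344
```

Request:
move_arm([
  [0,0,1,0,0],
  [0,0,2,0,0],
  [0,0,3,0,0],
  [0,0,4,0,0],
  [0,0,5,0,0],
  [0,0,6,0,0],
  [0,0,7,0,0],
  [0,0,8,0,0],
  [0,0,8.7,0,0],
  [0,0,9.2,0,0],
  [0,0,9.2,0,0],
])

```text
t: 12.6
eef_pos: [0.4108, -0.3097, 0.0576]
ee_rot: [[-0.999, -0.054, 0.001], [-0.054, 0.999, -0.001], [-0.001, -0.001, -1.0]]
ft_force: [-1.2, -0.5, 8.3]
finger_gap: 0.237
gripper_force: 30.0
```

```bash
python3 - <<'E'
from h import *
st();hp(tag="w6");cv2.imwrite("pics/s6.png",robot.snapshot("side"));cv2.imwrite("pics/e6.png",robot.snapshot("scene"))
E
```

```text
12.6 [ 0.4108 -0.3097  0.0576] gap mm 21.8 F [-1.2 -0.5  8.3] T [-0.03  0.26  0.04] g 30.0 head -176.9
handle top row 154 width 46 mid 321.5 bottom 327
```

Request:
move_arm([
  [-0.3,0,-0.2,0,0],
  [-0.8,0,-0.2,0,0],
  [-1.3,0,-0.2,0,0],
  [-1.8,0,-0.2,0,0],
  [-2.2,0,-0.2,0,0],
  [-2.6,0,-0.2,0,0],
  [-3.0,0,-0.2,0,0],
  [-3.4,0,-0.2,0,0],
  [-3.8,0,-0.2,0,0],
  [-4.1,0,-0.2,0,0],
  [-4.1,0,-0.2,0,0],
])

```text
t: 13.85
eef_pos: [0.4517, -0.3069, 0.0597]
ee_rot: [[-0.999, -0.054, 0.001], [-0.054, 0.999, -0.0], [-0.001, -0.0, -1.0]]
ft_force: [-1.7, -0.0, 1.9]
finger_gap: 0.236
gripper_force: 30.0
```

```bash
cat >> h.py <<'E'
def nuts(tag):
    for n in("side","scene"):
        im=robot.snapshot(n);cv2.imwrite(f"pics/{n}_{tag}.png",im);h=cv2.cvtColor(im,cv2.COLOR_BGR2HSV)
        k=cv2.inRange(h,(3,70,15),(14,255,95))
        z=np.zeros_like(k)
        if n=="side": z[225:330,320:460]=255
        else: z[150:215,215:300]=255
        k&=z;c,l,s,cc=cv2.connectedComponentsWithStats(cv2.morphologyEx(k,2,np.ones((2,2),np.uint8)))
        for i in range(1,c):
            if s[i,4]>25:print(n,s[i].tolist(),plane(n,[cc[i]],.028)[0,:2].round(3))
E
python3 - <<'E'
from h import *
st();nuts("7")
E
```

```text
13.85 [ 0.4517 -0.3069  0.0597] gap mm 21.7 F [-1.7 -0.   1.9] T [ 0.1   0.11 -0.  ] g 30.0 head -176.9
side [420, 264, 9, 8, 33] [ 0.64  -0.333]
scene [232, 181, 17, 12, 99] [ 0.621 -0.306]
scene [229, 189, 16, 11, 42] [ 0.657 -0.281]
```

Request:
move_arm([
  [-0.4,0,0,0,0],
  [-0.8,0,0,0,0],
  [-1.2,0,0,0,0],
  [-1.6,0,0,0,0],
  [-2.0,0,0,0,0],
  [-2.0,0,0,0,0],
])

```text
t: 14.55
eef_pos: [0.4721, -0.3058, 0.0597]
ee_rot: [[-0.998, -0.055, 0.001], [-0.055, 0.998, -0.0], [-0.001, -0.0, -1.0]]
ft_force: [-2.3, -0.6, 0.4]
finger_gap: 0.234
gripper_force: 30.0
```

```bash
python3 - <<'E'
from h import *
st();s=robot.snapshot("side");e=robot.snapshot("scene");w=robot.snapshot("wrist")
cv2.imwrite("pics/side8.png",s);cv2.imwrite("pics/scene8.png",e)
a=cv2.resize(s[215:325,320:460],(763,600),interpolation=3)[:, :470];
A=cv2.resize(s[225:320,335:450],(450,372),interpolation=3);B=cv2.resize(e[150:212,220:295],(350,289),interpolation=3);W=cv2.resize(w,(360,225))
o=np.zeros((600,800,3),np.uint8);o[:372,:450]=A;o[:289,450:]=B;o[375:600,:360]=W;cv2.imwrite("pics/c8.png",o)
s0=cv2.cvtColor(cv2.imread("pics/side0.png"),cv2.COLOR_BGR2HSV)
for x,y in((375,272),(394,261),(408,273),(388,283)):print(s0[y-2:y+3,x-2:x+3].reshape(-1,3).mean(0))
E
```

```text
14.55 [ 0.4721 -0.3058  0.0597] gap mm 21.5 F [-2.3 -0.6  0.4] T [-0.02  0.16 -0.11] g 30.0 head -176.8
[ 11.28 134.96  84.64]
[ 11.52 140.48 109.04]
[ 11.84 141.64 112.  ]
[ 11.68 143.24 103.36]
```

View pics/c8.png

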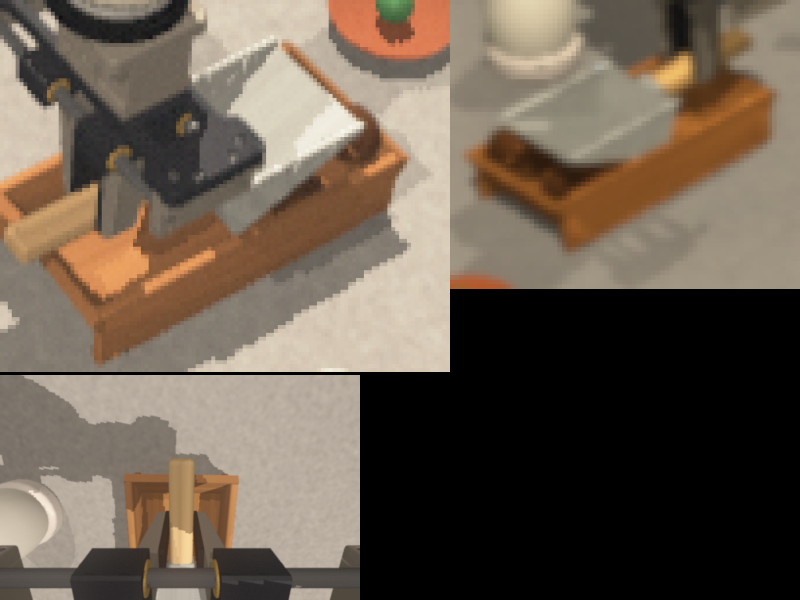

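```bash
python3 - <<'E'
from h import *
def T(a,b):
    oa,da=ray("side",a);ob,db=ray("scene",b);return tri([(oa,da[0]),(ob,db[0])])
print(T((427,257),(230.7,175.3)),T((405.3,235),(246.8,185.4)))
E
```

```text
(array([ 0.63639186, -0.33648466,  0.07224373]), [np.float64(0.0006388540619780626), np.float64(0.0006388540619780582)]) (array([ 0.6342804 , -0.25094421,  0.06844239]), [np.float64(0.0038070669658619763), np.float64(0.003807066965861881)])
```

Request:
move_arm([
  [0.3,0,-4,0,0],
  [0.3,0,-8,0,0],
  [0,2.5,-10,0.15,0],
  [-0.5,5,-10,0.3,0],
  [-1,7.5,-10,0.45,0],
  [-1.5,10,-10,0.6,0],
  [-2,12.5,-10,0.75,0],
  [-2.5,15,-10,0.9,0],
  [-3.2,17.5,-10,1.05,0],
  [-3.9,20,-10,1.2,0],
  [-4.6,22.6,-10,1.35,0],
  [-5.2,25.3,-10,1.5,0],
])

```text
t: 15.9
eef_pos: [0.5095, -0.049, 0.1596]
ee_rot: [[-0.119, 0.993, 0.001], [0.993, 0.119, 0.0], [0.0, 0.001, -1.0]]
ft_force: [-0.6, -0.0, -1.4]
finger_gap: 0.236
gripper_force: 30.0
```

```bash
python3 - <<'E'
from h import *
st();hp();nuts("9")
s=cv2.cvtColor(cv2.imread("pics/side_9.png"),cv2.COLOR_BGR2HSV);k=cv2.inRange(s,(8,90,60),(16,180,118));z=np.zeros_like(k);z[225:330,325:445]=255;k&=z
k=cv2.morphologyEx(k,2,np.ones((3,3),np.uint8))
n,l,t,c=cv2.connectedComponentsWithStats(k)
for i in range(1,n):
    if t[i,4]>20:print(t[i],plane("side",[c[i]],.023)[0,:2].round(3))
E
```

```text
15.9 [ 0.5095 -0.049   0.1596] gap mm 21.7 F [-0.6 -0.  -1.4] T [-0.02  0.06 -0.03] g 30.0 head 96.8
handle top row 148 width 44 mid 321.5 bottom 334
side [391, 258, 30, 17, 163] [ 0.599 -0.307]
scene [271, 174, 17, 16, 152] [ 0.499 -0.235]
scene [234, 181, 18, 12, 88] [ 0.617 -0.301]
[383 254   6  11  45] [ 0.578 -0.263]
[390 254  33  20 293] [ 0.606 -0.298]
[399 273  11   8  65] [ 0.584 -0.326]
[406 274  28  19 129] [ 0.607 -0.362]
[342 277  13  15  76] [ 0.457 -0.282]
[365 292  40  23 163] [ 0.499 -0.367]
```

Request:
move_arm([
  [0,0,5,0.06,0],
  [0,0,9,0.06,0],
  [0,0,11,0.06,0],
  [0,0,11,0.06,0],
  [0,0,11,0.06,5],
  [0,0,11,0.06,5],
  [0,0,11,0.06,5],
  [0,0,11,0.06,5],
  [0,0,11.3,0.06,5],
  [0,0,11.3,0.06,5],
])

```text
t: 17.05
eef_pos: [0.5091, -0.0503, 0.0466]
ee_rot: [[-0.065, 0.998, 0.0], [0.998, 0.065, 0.0], [0.0, 0.0, -1.0]]
ft_force: [0.1, -0.6, -0.1]
finger_gap: 0.546
gripper_force: 0.0
```

```bash
python3 - <<'E'
from h import *
st();m=robot.camera_model("wrist");im=robot.snapshot("wrist");hp(im,"w10")
s=cv2.cvtColor(cv2.imread("pics/side_9.png"),cv2.COLOR_BGR2HSV)
ch="#*+-. "
for y in range(246,292,2):print(y,"".join(ch[min(5,max(0,(int(v)-40)//30))] for v in s[y,370:442,2]))
E
```

```text
17.05 [ 0.5091 -0.0503  0.0466] gap mm 50.2 F [ 0.1 -0.6 -0.1] T [-0.04  0.05  0.  ] g 0.0 head 93.7
handle top row 209 width 48 mid 323.5 bottom 344
246                      .--++++++++++----..--------.  .                    
248                  .-++++++++++++++-----.....-------. .                   
250              .-+++++++++++++++++------......--------.  .                
252          .-+++++++++--+++++++++--------........-------.  .              
254      .-++++++++++++- +-++++++-----------.......---------. ..            
256 ..-+++++++++++++*++ -+++++***++------.------.......-------.             
258 +++++++++++++++*+++.++++++***+++++----.------........-.-----.  .        
260 +++++++++++++++****-*********++-.---++-.-------.........-.----.         
262 +++++++++++++--+***-********+++++++++++++.--------.......-------.  .    
264 +++++++++-----+++**+********+*+++********+.+++-------......----.  .   . 
266 +++++-----+++++++-++*****++*************#*++++++++++--+.....     .-++...
268 -------++++++--------++----+************#***+*+++++**++.      --+++-....
270 ----+++++----   -------------*#**---+++++***********-     .-++++++-.....
272 ++++++---         -------------+++++--..-++*****-     .-+++++++++-..... 
274 ++-----               -    ---**+++++++++++*+     .--++++++++++++....   
276 --                          -+*****+***+-      .-++++++++++++++++.      
278 -.                           +#*****+-     .-+++++++++++++++++++        
280 ---                           ***+     .-++++++++++++++++++++++-.       
282 -----                              .-++++++++++++++++++++++++++++       
284 -                               .-+++++++++++++++++++++-+++++++++-.     
286                             .-+++++++++++++++++++++++-++++-++++++++--   
288                         .-++++++++++++++++++++++++++-+++--++-++++++++.  
290                     .-+++++++++++++++++++++++-++++++-++++-+-++++++..
```

Request:
move_arm([
  [0,0,0,0,0],
  [0,0,0,0,0],
  [0,0,0,0,0],
  [0,0,0,0,0],
  [0,0,0,0,0],
  [0,0,-0.3,0,0],
  [-1.2,0,-0.3,0,0],
  [-2.4,0,-0.3,0,0],
  [-3.2,0,-0.3,0,0],
  [-4.0,0,-0.3,0,0],
  [-4.0,0,-0.3,0,0],
])

```text
t: 18.2
eef_pos: [0.5137, -0.0794, 0.0506]
ee_rot: [[-0.07, 0.998, -0.0], [0.997, 0.07, 0.016], [0.016, 0.001, -1.0]]
ft_force: [1.1, 28.8, 10.3]
finger_gap: 0.234
gripper_force: 30.0
```

```bash
python3 - <<'E'
from h import *
st();hp()
print(plane("side",[(391,261),(405,266),(416,270),(403,276)],.023)[:,:2].round(3).tolist())
E
```

```text
18.2 [ 0.5137 -0.0794  0.0506] gap mm 21.5 F [ 1.1 28.8 10.3] T [ 6.25 -0.21 -0.39] g 30.0 head 94.0
handle top row 206 width 49 mid 324.0 bottom 344
[[0.585, -0.274], [0.606, -0.303], [0.621, -0.326], [0.583, -0.326]]
```

Request:
move_arm([
  [-0.2,0,-1.0,0,0],
  [-0.6,0,-2.0,0,0],
  [-1.1,0,-3.0,0,0],
  [-1.7,0,-4.0,0,0],
  [-2.4,0,-5.0,0,0],
  [-3.0,0,-5.8,0,0],
  [-3.0,0,-5.8,0,0],
])

```text
t: 18.95
eef_pos: [0.514, -0.1218, 0.1086]
ee_rot: [[-0.062, 0.998, 0.002], [0.998, 0.062, -0.0], [-0.0, 0.002, -1.0]]
ft_force: [0.7, 1.7, -1.7]
finger_gap: 0.236
gripper_force: 30.0
```

```bash
python3 - <<'E'
from h import *
st();hp(tag="w11")
E
```

```text
18.95 [ 0.514  -0.1218  0.1086] gap mm 21.7 F [ 0.7  1.7 -1.7] T [ 0.34  0.11 -0.04] g 30.0 head 93.6
handle top row 228 width 53 mid 322.0 bottom 305
```

Request:
move_arm([
  [0.8,0,-4,0,0],
  [0.8,0,-7,-0.08,0],
  [-1,-0.8,-7,-0.23,0],
  [-3,-1.6,-7,-0.38,0],
  [-5,-2.6,-7,-0.53,0],
  [-7,-3.6,-7,-0.68,0],
  [-9,-4.7,-7,-0.83,0],
  [-11,-5.8,-7,-0.98,0],
  [-13,-7,-7,-1.12,0],
  [-15,-8.2,-7,-1.26,0],
  [-17,-9.3,-7,-1.4,0],
  [-18,-10.3,-7,-1.545,0],
])

```text
t: 20.2
eef_pos: [0.4207, -0.3094, 0.1768]
ee_rot: [[-0.999, -0.043, -0.002], [-0.043, 0.999, -0.002], [0.002, -0.002, -1.0]]
ft_force: [0.8, 0.6, -1.0]
finger_gap: 0.24
gripper_force: 30.0
```

Request:
move_arm([
  [0,0,0,0,0],
  [0,0,0,0,0],
])

```text
t: 20.4
eef_pos: [0.4221, -0.3068, 0.177]
ee_rot: [[-0.999, -0.035, -0.001], [-0.035, 0.999, 0.0], [0.001, 0.0, -1.0]]
ft_force: [-0.6, 0.7, -1.5]
finger_gap: 0.238
gripper_force: 30.0
```

```bash
python3 - <<'E'
from h import *
st();m=robot.camera_model("wrist");im=robot.snapshot("wrist");hp(im,"w12");np.savez("w12.npz",**m)
h=cv2.cvtColor(im,cv2.COLOR_BGR2HSV);k=cv2.inRange(h,(4,110,50),(16,255,255));k[:120]=0;k[:,:200]=0;k[:,440:]=0
for r in range(130,262,8):
    x=np.where(k[r])[0]
    if len(x)>3:print(r,x.min(),x.max(),plane("wrist",[(x.min(),r),(x.max(),r)],.048,m)[:,:2].ravel().round(4))
E
```

```text
20.4 [ 0.4221 -0.3068  0.177 ] gap mm 21.9 F [-0.6  0.7 -1.5] T [ 0.06  0.11 -0.01] g 30.0 head -178.0
handle top row 197 width 122 mid 320.5 bottom 305
202 265 379 [ 0.4299 -0.3572  0.4262 -0.2541]
210 260 380 [ 0.4377 -0.3618  0.4337 -0.2525]
218 261 380 [ 0.4454 -0.361   0.4414 -0.2519]
226 261 380 [ 0.4532 -0.3611  0.4492 -0.2512]
234 262 379 [ 0.4611 -0.3603  0.4572 -0.2515]
242 263 379 [ 0.4692 -0.3595  0.4652 -0.2508]
250 263 378 [ 0.4773 -0.3596  0.4734 -0.2511]
258 263 378 [ 0.4856 -0.3597  0.4817 -0.2504]
```

Request:
move_arm([
  [0,-0.1,3,0,0],
  [0,-0.1,5.5,0,0],
  [0,-0.1,6.6,0,0],
  [0,-0.1,6.6,0,0],
  [-0.3,-0.1,7.0,0,0],
  [-0.6,-0.1,7.5,0,0],
  [-0.9,-0.1,7.9,0,0],
  [-1.2,-0.1,8.4,0,0],
  [-1.5,-0.1,8.9,0,0],
  [-1.8,-0.1,9.4,0,0],
  [-1.8,-0.1,9.4,0,0],
])

```text
t: 21.55
eef_pos: [0.4413, -0.3071, 0.0833]
ee_rot: [[-0.999, -0.039, 0.001], [-0.039, 0.999, -0.001], [-0.001, -0.001, -1.0]]
ft_force: [-0.9, -0.5, 1.3]
finger_gap: 0.238
gripper_force: 30.0
```

```bash
cat >> h.py <<'E'
def asc(tag,x0=370,x1=450,y0=236,y1=292):
    im=robot.snapshot("side");cv2.imwrite(f"pics/s{tag}.png",im);s=cv2.cvtColor(im,cv2.COLOR_BGR2HSV)
    for y in range(y0,y1,2):
        print(y,"".join(("O" if S<60 else "#*+-. "[min(5,max(0,(int(V)-40)//30))]) for H,S,V in s[y,x0:x1]))
E
python3 - <<'E'
from h import *
st();hp();asc(13)
E
```

```text
21.55 [ 0.4413 -0.3071  0.0833] gap mm 21.9 F [-0.9 -0.5  1.3] T [-0.18 -0.12 -0.09] g 30.0 head -177.8
handle top row 206 width 93 mid 343.0 bottom 324
236 OOOOOOOOOOOOOOOOOOOOOOOOOOOOOOOOOOOO ..  OOOOOOOOOOOOO+-.        .             .
238 OOOOOOOOOOOOOOOOOOOOOOOOOOOOOOO      .--...OOOOOOOOOOOOOOO+-.               .-OO
240 OOOOOOOOOOOOOOOOOOOOOOOOOOO      .-+++++++...OOOOOOOOOOOOOOOOOO+++---+--+OOOOOOO
242 OOOOOOOOOOOOOOOOOOOOOOO     ..-++++++++--++-...OOOOOOOOOOOOOOOOOOOOOOOOOOOOOOOOO
244 OOOOOOOOOOOOOOOOOOO     ..-+++++++++++--+-+++-.  OOOOOOOOOOOOOOOOOOOOOOOOOOOOOOO
246 OOOOOOOOOOOOOOO     ..-+++++++++++++++------++++.. OOOOOOOOOOOOOOOOOOOOOOOOOOOOO
248 OOOOOOOOOOO     .--+++++++++++++++++++---------+++- .OOOOOOOOOOOOOOOOOOOOOOOOOOO
250 OOOOOOOO    .--++++++++-++++++++++++++--------++-++..  OOOOOOOOOOOOOOOOOOOOOOOOO
252 O-OOOOOO+-++++++++++++.++++++++++++++----------------..  OOOOOOOOOOOOOOOOOOOOOOO
254 -+OOOOOOOOOOOOOO++**++.++++++**++++++++---------+-...---.  OOOOOOOOOOOOOOOOOOOOO
256 *OOOOOOOOOOOOOOOO+***-+*********+++++-+--++--------....--..  OOOOOOOOOOOOOOOOOOO
258 OOOOOOOO
[... 732 characters left out ...]
+++++OOOOOOOOOOOOOOO
276 OOOOOOOOOOOOOOOOOOOOOOOOOOOOOOO+********+.    .--+++++++++++++++-OOOOOOOOOOOOOOO
278 OOOOOOOOOOOOOOOOOOOOOOOOOOOOOOOO****++    .--+++++++++++++++++++OOOOOOOOOOOOOOOO
280 OOOOOOOOOOOOOOOOOOOOOOOOOOOOOOOOO+.   ..-+++++++++++++++++++OOOOOOOOOOOOOOOOOOOO
282 OOOOOOOOOOOOOOOOOOOOOOOOOOOOO      .-++++++++++++++++++++OOOOOOOOOOOOOOOOOOOOOOO
284 OOOOOOOOOOOOOOOOOOOOOOOOO-     .-+++++++++++++++++++++OOOOOOOOOOOOOOOOOOOOOOOOOO
286 OOOOOOOOOOOOOOOOOOOOO-.    .--++++++++++++++++++++OOOOOOOOOOOOOOOOOOOOOOOOOOOOOO
288 OOOOOOOOOOOOOOOOOO-    .--+++++++++++++++++++++OOOOOOOOOOOOOOOOOOOOOOOOOOOOOOOOO
290 +-OOOOOOOOOOOO---    --++++++++++++++++++++OOOOOOOOOOOOOOOOOOOOOOOOOOOOOOOOOOOOO
```

```bash
python3 - <<'E'
from h import *
for z in(.006,.02,.04):print(z,plane("side",[(385,254),(391,261),(397,270),(403,280)],z)[:,:2].round(3).tolist())
E
```

```text
0.006 [[0.595, -0.237], [0.595, -0.263], [0.591, -0.294], [0.586, -0.325]]
0.02 [[0.587, -0.246], [0.587, -0.272], [0.583, -0.302], [0.578, -0.334]]
0.04 [[0.576, -0.26], [0.576, -0.285], [0.572, -0.315], [0.567, -0.345]]
```

Request:
move_arm([
  [-0.2,0,0.4,0,0],
  [-0.4,0,0.8,0,0],
  [-0.6,0,1.2,0,0],
  [-0.8,0,1.6,0,0],
  [-1.1,0,2.0,0,0],
  [-1.4,0,2.4,0,0],
  [-1.7,0,2.8,0,0],
  [-2.0,0,3.0,0,0],
  [-2.3,0,3.1,0,0],
  [-2.3,0,3.1,0,0],
])

```text
t: 22.65
eef_pos: [0.4625, -0.3063, 0.0528]
ee_rot: [[-0.999, -0.039, -0.002], [-0.039, 0.999, 0.001], [0.002, 0.001, -1.0]]
ft_force: [-6.1, -0.3, 8.3]
finger_gap: 0.236
gripper_force: 30.0
```

```bash
python3 - <<'E'
from h import *
st();asc(14,380,440,238,284)
E
```

```text
22.65 [ 0.4625 -0.3063  0.0528] gap mm 21.7 F [-6.1 -0.3  8.3] T [ 0.09  1.16 -0.01] g 30.0 head -177.8
238 OOOOOOOOOOOOOOOOOOOOO      .--.. OOOOOOOOOOOOOOO+-.         
240 OOOOOOOOOOOOOOOOO      .-+++++++...OOOOOOOOOOOOOOOOOO+++----
242 OOOOOOOOOOOOO     ..-++++++++-+++-.. OOOOOOOOOOOOOOOOOOOOOOO
244 OOOOOOOOO     ..-+++++++++++-----++-.  OOOOOOOOOOOOOOOOOOOOO
246 OOOOO     ..-+++++-+--++++++-------+++.. OOOOOOOOOOOOOOOOOOO
248 O     ..-+++++++++++++++++++--------+++-. .OOOOOOOOOOOOOOOOO
250   ..-+++++++*+*+++++*++**+++---+++++++-++-.  OOOOOOOOOOOOOOO
252 O+++++++++++***************+++++++++++--++-..  OOOOOOOOOOOOO
254 OOO+++++++++*#************++++--++--++- -..---.  OOOOOOOOOOO
256 OOOOOOOOOOOOO+*#**#*##****+*************--. -.--.  OOOOOOOOO
258 OOOOOOOOOOOOOO+*##*#####**#***********-..-------+-.  OOOOOOO
260 OOOOOOOOOOOOOOOOO+*+**OOOO###**###**--++++++++++++*+.  OOOOO
262 OOOOOOOOOOOOOOOOOOOOOOOOOOOO+#*####*+**+++++++++***+--.  OOO
264 OOOOOOOOOOOOOOOOOOOOOOOOOOOOO++..-++**************#+..  .  O
266 OOOOOOOOOOOOOOOOOOOOOOOOO++++- ---++#*************      .+-O
268 OOOOOOOOOOOOOOOOOOOOOOOO++++-.+++++++*********-     .-+++-OO
270 OOOOOOOOOOOOOOOOOOOOOOOO***+-***+++***+++-.     .-++++++.OOO
272 OOOOOOOOOOOOOOOOOOOOOOOO***+**********-     .--++++++++-OOOO
274 OOOOOOOOOOOOOOOOOOOOOOOOO#********+.     --++++++++++++OOOOO
276 OOOOOOOOOOOOOOOOOOOOOOOOOO*#**+.    .--+++++++++++++++-OOOOO
278 OOOOOOOOOOOOOOOOOOOOOOOOOO      .--+++++++++++++++++++OOOOOO
280 OOOOOOOOOOOOOOOOOOOOOOO     ..-+++++++++++++++++++OOOOOOOOOO
282 OOOOOOOOOOOOOOOOOOO-     .-++++++++++++++++++++OOOOOOOOOOOOO
```

Request:
move_arm([
  [-0.3,0,0,0,0],
  [-0.6,0,0,0,0],
  [-0.9,0,0,0,0],
  [-1.2,0,0,0,0],
  [-1.5,0,0,0,0],
  [-1.5,0,0,0,0],
])

```text
t: 23.3
eef_pos: [0.4683, -0.306, 0.0523]
ee_rot: [[-0.999, -0.036, -0.017], [-0.036, 0.999, 0.006], [0.017, 0.006, -1.0]]
ft_force: [-28.1, 1.6, 26.2]
finger_gap: 0.236
gripper_force: 30.0
```

```bash
python3 - <<'E'
from h import *
st();asc(15,385,445,238,280)
print(plane("side",[(406,260),(410,266)],.007)[:,:2].round(3),plane("side",[(412,260),(423,265)],.025)[:,:2].round(3))
E
```

```text
23.3 [ 0.4683 -0.306   0.0523] gap mm 21.7 F [-28.1   1.6  26.2] T [0.35 6.13 0.11] g 30.0 head -177.9
238 OOOOOOOOOOOOOOOO      .--.. OOOOOOOOOOOOOOO+-.              
240 OOOOOOOOOOOO      .--++++++. .OOOOOOOOOOOOOOOOOO+++------+OO
242 OOOOOOOO     ..-++++++++-+++-...OOOOOOOOOOOOOOOOOOOOOOOOOOOO
244 OOOO     ..-+++++++++++-----++-.. OOOOOOOOOOOOOOOOOOOOOOOOOO
246      ..-++++---++---+++------++++-. OOOOOOOOOOOOOOOOOOOOOOOO
248  ..-++++++++++*++++++++---++++-+++--. OOOOOOOOOOOOOOOOOOOOOO
250 ++++++++*****+********++++++++++++++-.  OOOOOOOOOOOOOOOOOOOO
252 ++++++++***************+++-+++++++--++-.  OOOOOOOOOOOOOOOOOO
254 OO++-OOO*#*#***********************+-.---.. OOOOOOOOOOOOOOOO
256 OOOOOOOOO+*#***#*##**##************.......---.OOOOOOOOOOOOOO
258 OOOOOOOOOOO+**####**OO##**#####*----+-----++++- OOOOOOOOOOOO
260 OOOOOOOOOOOOOOOOOOOOOOO*##*####*+++++++++++++**+  OOOOOOOOOO
262 OOOOOOOOOOOOOOOOOOOOOOOOO+** ******++++++******+..   OOOOOOO
264 OOOOOOOOOOOOOOOOOOOOOO+-+- .--++***************-.  .  OOOOOO
266 OOOOOOOOOOOOOOOOOOOOO+++-.+-++++*************+     -+-OOOOOO
268 OOOOOOOOOOOOOOOOOOOO**++.+++++++**+++**#**     .-+++-OOOOOOO
270 OOOOOOOOOOOOOOOOOOOO***++**********--      .-++++++.OOOOOOOO
272 OOOOOOOOOOOOOOOOOOOO#************+      -+++++++++-OOOOOOOOO
274 OOOOOOOOOOOOOOOOOOOOO********+.    .--++++++++++++OOOOOOOOOO
276 OOOOOOOOOOOOOOOOOOOOOOO-*+.    .--+++++++++++++++-OOOOOOOOOO
278 OOOOOOOOOOOOOOOOOOOOO O    .--+++++++++++++++++++OOOOOOOOOOO
[[ 0.629 -0.279]
 [ 0.626 -0.3  ]] [[ 0.631 -0.298]
 [ 0.644 -0.323]]
```

Request:
move_arm([
  [0,0,0.5,0,0],
  [-0.2,0,1.0,0,0],
  [-0.4,0,1.5,0,0],
  [-0.6,0,2.0,0,0],
  [-0.8,0,2.0,0,0],
  [-0.8,0,2.0,0,0],
])

```text
t: 23.95
eef_pos: [0.4799, -0.306, 0.0315]
ee_rot: [[-0.999, -0.037, -0.011], [-0.037, 0.999, 0.003], [0.011, 0.003, -1.0]]
ft_force: [-17.3, -0.9, 9.4]
finger_gap: 0.236
gripper_force: 30.0
```

```bash
python3 - <<'E'
from h import *
st();asc(16,385,445,234,280)
E
```

```text
23.95 [ 0.4799 -0.306   0.0315] gap mm 21.7 F [-17.3  -0.9   9.4] T [-0.36  3.46  0.01] g 30.0 head -177.9
234 OOOOOOOOOOOOOOOOOOOOOOOOOOOOOOOOOOOOO-          +++++++     
236 OOOOOOOOOOOOOOOOOOOOO  .  OOOOOOOOOOOOO+-.        .         
238 OOOOOOOOOOOOOOOO O.....--.  OOOOOOOOOOOOOOO+-.              
240 OOOOOOOOOOOO  .-+++++++++++.. OOOOOOOOOOOOOOOOOO+++------+OO
242 OOOOOOOO     .+**+++++*****+-.-----.  OOOOOOOOOOOOOOOOOOOOOO
244 OOOO     ..-+**************+++++++++++.OOOOOOOOOOOOOOOOOOOOO
246 O-   ..-+++++*+#**********-****+*******-OOOOOOOOOOOOOOOOOOOO
248 O-.-++++-.OOOO+**#****##****************.OOOOOOOOOOOOOOOOOOO
250 O++.OOOOOOOOOOOO+********#*##***********+OOOOOOOOOOOOOOOOOOO
252 OOOOOOOOOOOOOOOOOOO+**++OOO*###*********-..OOOOOOOOOOOOOOOOO
254 OOOOOOOOOOOOOOOOOOOOOOOOOOOOO###****+-  ...-..-OOOOOOOOOOOOO
256 OOOOOOOOOOOOOOOOOOOOOOOOOOOOOOOO***+-+++++++++--.OOOOOOOOOOO
258 OOOOOOOOOOOOOOOOOOOOOOOOOOOOOOOOO+*+++++++++++++++OOOOOOOOOO
260 OOOOOOOOOOOOOOOOOOOOOOOOOOOOOOOOOO******++++******.OOOOOOOOO
262 +*OOOOOOOOOOOOOOOOOOOOOOOOOOOOOOOOO**************+. OOOOOOOO
264 OOOOOOOOOOOOOOOOOOOOOOOOOOOOOOOOOOOOO***********+- .  OOOOOO
266 OOOOOOOOOOOOOOOOOOOOOOOOOOOOOOOOOOOOOOOOO****++--- -+-OOOOOO
268 OOOOOOOOOOOOOOOOOOOOOOOOOOOOOOOOOOOOOOOOO--------+++-OOOOOOO
270 OOOOOOOOOOOOOOOOOOOOOOOOOOOOOOOOOOOOO.    ---++++++.OOOOOOOO
272 OOOOOOOOOOOOOOOOOOOOOOOOOOOOOOOOO-     .--++++++++-OOOOOOOOO
274 OOOOOOOOOOOOOOOOOOOOOOOOOOOOO-      --++++++++++++OOOOOOOOOO
276 OOOOOOOOOOOOOOOOOOOOOOOOO-     .--+++++++++++++++-OOOOOOOOOO
278 OOOOOOOOOOOOOOOOOOOOO-.    .--+++++++++++++++++++OOOOOOOOOOO
```

```bash
cat >> h.py <<'E'
def proj(n,P):
    m=robot.camera_model(n);T=np.linalg.inv(m["cam_to_world"]);q=np.atleast_2d(P)@T[:3,:3].T+T[:3,3];q=q@np.asarray(m["mtx"]).T;return (q[:,:2]/q[:,2:]).round(1)
E
python3 - <<'E'
from h import *
C=np.array([.546,-.3025]);a=.043;ex=np.array([np.cos(a),np.sin(a)]);ey=np.array([-ex[1],ex[0]])
D=lambda x,y,z:[*(C+x*ex+y*ey),z]
print("rim inner +x corners",proj("side",[D(.109,.048,.048),D(.109,-.048,.048)]),"rim outer",proj("side",[D(.117,.056,.048),D(.117,-.056,.048)]))
for x,z in((.095,.025),(.101,.033),(.106,.042)):print("lip",x,z,proj("side",[D(x,.042,z),D(x,0,z),D(x,-.042,z)]).tolist())
im=robot.snapshot("scene");cv2.imwrite("pics/e16.png",im);s=cv2.cvtColor(im,cv2.COLOR_BGR2HSV)
for y in range(166,200,1):print(y,"".join(("O" if S<60 else "#*+-. "[min(5,max(0,(int(V)-30)//25))]) for H,S,V in s[y,220:290]))
E
```

```text
rim inner +x corners [[408.6 237.6]
 [434.7 263.1]] rim outer [[409.1 234.4]
 [439.5 264. ]]
lip 0.095 0.025 [[404.7, 247.6], [415.6, 258.6], [427.0, 270.1]]
lip 0.101 0.033 [[406.9, 244.5], [417.9, 255.5], [429.4, 266.9]]
lip 0.106 0.042 [[408.9, 241.3], [420.0, 252.2], [431.6, 263.6]]
166 OOOOOOOOOOOOOOOOOOOOOOOOOOOOOOOOO--.. ....-++++-.-++++**+++++++-.OOOOO
167 OOOOOOOOOOOOOOOOOOOOOOOOOOOOOOO.... ......---.    -++++**+++++++--..OO
168 OOOOOOOOOOOOOOOOOOOOOOOOOOOOOO   .........--.     .++++**++++++++-....
169 OOOOOOOOOOOOOOOOOOOOOOOOOOOO     ..........        ++++**+++++++-.  ..
170 OOOOOOOOOOOOOOOOOOOOOOOOO       .........         .++++**++++++-.   ..
171 OOOOOOOOOOOOOOOOOOOOOOO       OOO.......          -++++**++++-.   ....
172 OOOOOOOOOOOOOOOOOOOOOO ..   OOOOOOO....          .+++++**+++-.  ......
173 OOOOOOOOOOOOOOOOOOOO ...  OOOOOOOOOOOOOOO       .+**++++++-.. ........
174 OOOOOOOOOOOOOOOOO  ....  OOOOOOOOOOOOOOOOO     .-+**++++-.. ..........
175 OOOOOOOOOO...OO   .... OOOOOOOOOOOOOOOOOOOO  .--++++++-.. ............
176 OOOOOOO..-----.   ... OOOOOOOOOOOO..OOOOOOOO.--------..  .
[... 1037 characters left out ...]
..--....OOOOOOOOOOOOOOOOO
191 OOOOO..--+****+--...-++**-..............-.......-..OOOOOOOOOOOOOOOOOOO
192 OOOOOO..--+****++--...-+-........................OOOOOOOOOOOOOOOOOOOOO
193 OOOOOOO.OOOOOO***++-................-..........OOOOOOOOOOOOOOOOOOOOOOO
194 OOOOOOOOOOOOOOO***++--........................OOOOOOOOOOOOOOOOOOOOOOOO
195 OOOOOOOOOOOOOOOOO***++----..................OOOOOOOOOOOOOOOOOOOOOOOOOO
196 OOOOOOOOOOOOOOOOOOO***++-.................OOOOOOOOOOOOOOOOOOOOOOOOOOOO
197 OOOOOOOOOOOOOOOOOOOO***+-........-......OOOOOOOOOOOOOOOOOOOOOOOOOOOOOO
198 OOOOOOOOOOOOOOOOOOOOOO*+-......---....OOOOOOOOOOOOOOOOOOOOOOOOOOOOOOOO
199 OOOOOOOOOOOOOOOOOOOOOO++-......--...OOOOOOOOOOOOOOOOOOOOOOOOOOOOOOOOOO
```

```bash
python3 - <<'E'
from h import *
C=np.array([.546,-.3025,0]);a=.043;R=np.array([[np.cos(a),np.sin(a),0],[-np.sin(a),np.cos(a),0],[0,0,1]])
n=np.array([-.866,0,.5]);p0=np.array([.085,0,.006])
for nm,uv in(("A",(406,246)),("B",(418,250)),("C",(426,261))):
    o,d=ray("side",[uv]);o=R@(o-C);d=R@d[0]
    t=(.0175-n@(o-p0))/(n@d);print(nm,"touching slope",(o+t*d).round(3),"z=.05",(o+d*(.05-o[2])/d[2]).round(3))
for nm,uv in(("N",(254,180)),("B?",(241,186)),("C?",(231,181)),("lo",(229,189))):
    o,d=ray("scene",[uv]);o=R@(o-C);d=R@d[0];print(nm,"z=.05",(o+d*(.05-o[2])/d[2]).round(3))
E
```

```text
A touching slope [0.088 0.031 0.045] z=.05 [0.085 0.028 0.05 ]
B touching slope [ 0.095 -0.002  0.059] z=.05 [0.101 0.003 0.05 ]
C touching slope [ 0.092 -0.035  0.053] z=.05 [ 0.095 -0.033  0.05 ]
N z=.05 [0.031 0.021 0.05 ]
B? z=.05 [0.088 0.016 0.05 ]
C? z=.05 [ 0.092 -0.035  0.05 ]
lo z=.05 [ 0.128 -0.     0.05 ]
```

Request:
move_arm([
  [-0.2,0,-0.4,0,0],
  [-0.4,0,-0.8,0,0],
  [-0.6,0,-1.2,0,0],
  [-0.7,0,-1.4,0,0],
  [-0.7,0,-1.4,0,0],
])

```text
t: 24.55
eef_pos: [0.4826, -0.3053, 0.0435]
ee_rot: [[-0.999, -0.036, -0.019], [-0.036, 0.999, 0.005], [0.019, 0.005, -1.0]]
ft_force: [-21.5, -3.3, 1.7]
finger_gap: 0.241
gripper_force: 30.0
```

```bash
cat >> h.py <<'E'
def asc2(tag,x0=220,x1=290,y0=160,y1=198):
    im=robot.snapshot("scene");cv2.imwrite(f"pics/e{tag}.png",im);s=cv2.cvtColor(im,cv2.COLOR_BGR2HSV)
    for y in range(y0,y1,1):print(y,"".join(("O" if S<60 else "#*+-. "[min(5,max(0,(int(V)-30)//25))]) for H,S,V in s[y,x0:x1]))
E
python3 - <<'E'
from h import *
st();asc(17,385,445,234,276);asc2(17)
E
```

```text
24.55 [ 0.4826 -0.3053  0.0435] gap mm 22.1 F [-21.5  -3.3   1.7] T [-0.69  4.89 -0.02] g 30.0 head -178.0
234 OOOOOOOOOOOOOOOOOOOOOOOOOOOOOOOOOOOOO-          +++++++     
236 OOOOOOOOOOOOOOOOOOOOO  .  OOOOOOOOOOOOO+-.        .         
238 OOOOOOOOOOOOOOOOO.--+----.. OOOOOOOOOOOOOOO+-.              
240 OOOOOOOOOOOO  .-+++++++++++.. OOOOOOOOOOOOOOOOOO+++------+OO
242 OOOOOOOO     .*****++*******--+--++-.  OOOOOOOOOOOOOOOOOOOOO
244 OOOO     ..-++#************+*+++++++*++ OOOOOOOOOOOOOOOOOOOO
246 OO-  ..-++++. +*#***********************OOOOOOOOOOOOOOOOOOOO
248 OOO++.-OOOOOOOO+*#*#***#****************+OOOOOOOOOOOOOOOOOOO
250 OOOOOOOOOOOOOOOOO++**##*#*+#*************OOOOOOOOOOOOOOOOOOO
252 OOOOOOOOOOOOOOOOOOOOOO+OOOO*##*****#****-...OOOOOOOOOOOOOOOO
254 OOOOOOOOOOOOOOOOOOOOOOOOOOOO.*##****+-   .....-.OOOOOOOOOOOO
256 OOOOOOOOOOOOOOOOOOOOOOOOOOOOOOOOO**+-+++++++++--.OOOOOOOOOOO
258 *++*OOOOOOOOOOOOOOOOOOOOOOOOOOOOO+++++++++++++++*+OOOOOOOOOO
260 +OOOOOOOOOOOOOOOOOOOOOOOOOOOOOOOOO********++******.OOOOOOOOO
262 **OOOOOOOOOOOOOOOOOOOOOOOOOOOOOOOOO**************+. OOOOOOOO
264 OOOOOOOOOOOOOO
[... 2521 characters left out ...]
...........OOOOOOOOOOOOOO
189 OOOOO---+*++--..----+++****++-...................-.....OOOOOOOOOOOOOOO
190 OOOOO---++**++-....-+****++-............---....--....OOOOOOOOOOOOOOOOO
191 OOOOO.---+****+--...-++**-.............-........-..OOOOOOOOOOOOOOOOOOO
192 OOOOOO..--+O***++--...---.............-..........OOOOOOOOOOOOOOOOOOOOO
193 OOOOOOOOOOOOO****++-.................-.........OOOOOOOOOOOOOOOOOOOOOOO
194 OOOOOOOOOOOOOOO***++--.......................OOOOOOOOOOOOOOOOOOOOOOOOO
195 OOOOOOOOOOOOOOOOO***++---...................OOOOOOOOOOOOOOOOOOOOOOOOOO
196 OOOOOOOOOOOOOOOOOO****++-.................OOOOOOOOOOOOOOOOOOOOOOOOOOOO
197 OOOOOOOOOOOOOOOOOOOO***+-........--.....OOOOOOOOOOOOOOOOOOOOOOOOOOOOOO
```

```bash
python3 - <<'E'
from h import *
C=np.array([.546,-.3025,0]);a=.043;R=np.array([[np.cos(a),np.sin(a),0],[-np.sin(a),np.cos(a),0],[0,0,1]])
for nm,c in(("scene",(251,187)),("side",(394,248))):
    o,d=ray(nm,[c]);o=R@(o-C);d=R@d[0];t=(.04-o[1])/d[1];print(nm,"y=.042:",(o+d*t).round(3))
oa,da=ray("side",[(394,248)]);ob,db=ray("scene",[(251,187)]);p,e=tri([(oa,da[0]),(ob,db[0])]);print((R@(p-C)).round(3),e)
# tray nut
oa,da=ray("side",[(0,0)])
E
```

```text
scene y=.042: [0.063 0.04  0.044]
side y=.042: [0.057 0.04  0.048]
[0.061 0.041 0.044] [np.float64(0.0019921374800755177), np.float64(0.001992137480075528)]
```

Request:
move_arm([
  [0,0,0.8,0,0],
  [-0.1,0,1.6,0,0],
  [-0.1,0,1.6,0,0],
  [0.2,0,1.2,0,0],
  [0.4,0,0.7,0,0],
  [0.6,0,0.1,0,0],
  [0.8,0,-0.5,0,0],
  [1.0,0,-1.2,0,0],
  [1.2,0,-1.9,0,0],
  [1.4,0,-2.6,0,0],
  [1.6,0,-3.2,0,0],
  [1.6,0,-3.2,0,0],
])

```text
t: 25.85
eef_pos: [0.4778, -0.3059, 0.0797]
ee_rot: [[-0.999, -0.039, 0.002], [-0.039, 0.999, -0.001], [-0.002, -0.001, -1.0]]
ft_force: [0.6, -0.0, -2.3]
finger_gap: 0.237
gripper_force: 30.0
```

```bash
python3 - <<'E'
from h import *
st();asc(18,375,445,220,276);asc2(18,220,285,158,194)
E
```

```text
25.85 [ 0.4778 -0.3059  0.0797] gap mm 21.8 F [ 0.6 -0.  -2.3] T [0.02 0.16 0.02] g 30.0 head -177.8
220 OOOOOO#OOOOOOOOOOOOOOOOOOOOOOOOOOOOOOOOOOOOOO                         
222 OOOOOOOOOOOOOOOOOOOOOOOOOOOOOOOOOOOOOOOOOOOO             ......-.     
224 OOOOOOOOOOOOOOOOOOOOOOOOOOOOO .. OOOOOOOOOOO            --.....--.    
226 OOOOOOOOOOOOOOOOOOOOOOOOO -++++++++.OOOOOOO             ++-----+++    
228 OOOOOOOOOOOOOOOOOOOOOOOO++**++++***+*OOOOOOO             ++++++++.    
230 OOOOOOOOOOOOOOOOOOOOOOOO**************OO ------.        +++****+-     
232 OOOOOOOOOOOOOOOOOOOOOOOO+*************+-+++++++++-       ++++++++.    
234 OOOOOOOOOOOOOOOOOOOOOOOO+*#*#*******#++*++++++++**+       +++++++     
236 OOOOOOOOOOOOOOOOOOOOOOOOOO*###***#*#*+*******+*****-        .         
238 OOOOOOOOOOOOOOOOOOOOOOOOOOOO+***##*O+**************+O+-.              
240 OOOOOOOOOOOOOOOOOOOOOOOOOOOOOOOOOOOOO*#**#*********OOOOOOO+++------+OO
242 OOOOOOOOOOOOOOOOOOOOOOOOOOOOOOOOOOOOO+*#**#**+++-----++OOOOOOOOOOOOOOO
244 OOOOOOOOOOOOOOOOOOOOOOOOOOOOOOOOOOOOOOOO*#*++--..-----++-OOOOOOOOOOOOO
246 OOOOOOOO#O#OOOOOOOOO
[... 2920 characters left out ...]

184 OOO.........--+++++++*+++++++++++++++--.................---....OO
185 OOOO.-.......--+++****++++++++++++++-........................OOOO
186 OOOOO---......--++********+++++++++-.......................OOOOOO
187 OOOOO-+++-.....--++++******+++++--........................OOOOOOO
188 OOOOO-++++--......-++*****+++---.............-..........OOOOOOOOO
189 OOOOO---+*++--.....--+**++--...............-.....-....OOOOOOOOOOO
190 OOOOO---++**++-......----... ............-.....--...OOOOOOOOOOOOO
191 OOOOO.---+****+--.........  ...................--..OOOOOOOOOOOOOO
192 OOOOOO..--OO***++--..............................OOOOOOOOOOOOOOOO
193 OOOOOOO.OOOOO****++-...........................OOOOOOOOOOOOOOOOOO
```

Request:
move_arm([
  [0.2,0,-1.5,0,0],
  [0.4,0.5,-3.5,0,0],
  [0.6,2,-5.5,0,0],
  [0.8,4.5,-7,-0.05,0],
  [1.0,7.5,-7,-0.12,0],
  [1.2,10.5,-7,-0.2,0],
  [1.4,13.5,-7,-0.3,0],
  [1.6,16.5,-7,-0.4,0],
  [1.8,19.5,-7,-0.5,0],
  [2.0,22.5,-7,-0.6,0],
  [2.2,25.5,-7,-0.7,0],
  [2.4,28.3,-7,-0.8,0],
])

```text
t: 27.15
eef_pos: [0.4423, -0.0226, 0.1494]
ee_rot: [[-0.665, -0.747, 0.001], [-0.747, 0.665, -0.0], [-0.001, -0.001, -1.0]]
ft_force: [0.9, 1.1, -3.2]
finger_gap: 0.238
gripper_force: 30.0
```

Request:
move_arm([
  [0.2,1.0,0,-0.07,0],
  [0.5,1.5,0,-0.13,0],
  [0.9,2.2,0,-0.18,0],
  [1.2,2.8,0,-0.21,0],
  [1.2,2.8,0,-0.21,0],
])

```text
t: 27.65
eef_pos: [0.4129, -0.0139, 0.149]
ee_rot: [[-0.498, -0.867, 0.0], [-0.867, 0.498, 0.0], [-0.0, -0.0, -1.0]]
ft_force: [-0.7, 0.2, -1.6]
finger_gap: 0.237
gripper_force: 30.0
```

```bash
python3 - <<'E'
from h import *
st();hp(tag="w19");s=robot.read_state();T=s["eef_pos"];R=np.array(s["ee_rot"])
lip=T-R[:,0]*.18;print("lip approx",lip, "side px",proj("side",[lip-[0,0,-.0]]),proj("scene",[lip]))
u,v=proj("side",[lip-R[:,0]*-.04+[0,0,.02]])[0].astype(int);asc(19,u-40,u+40,v-22,v+26)
E
```

```text
27.65 [ 0.4129 -0.0139  0.149 ] gap mm 21.8 F [-0.7  0.2 -1.6] T [-0.08  0.13  0.  ] g 30.0 head -119.9
handle top row 152 width 49 mid 322.0 bottom 345
lip approx [0.50344645 0.14197815 0.14908992] side px [[283.5 141.2]] [[357.  197.9]]
121 -------++.OOOOOOOOOOOOOOOOOOOOOOOOOOOOOOOOOOO##OOOOOOOOOOOOOOOOOOOOOOOOOOOOOOOOO
123 -------++.OOOOOOOOOOOOOOOOOOOOOOOOOOOOOOOOOOOOOOOOOOOOOOOOOOOOOOOOOOOOOOOOOOOOOO
125 ------++OOOOOOOOOOOOOOOOOOOOOOOOOOOOOOOOOOOO#OOOO.OOOOOOOOOOOOOOOOOOOOOOOOOOOOOO
127 --++++OOOOOOOOOOOOOOOOOOOOOOOOOOOOOOOOOOOOOOOOOOOOOOOOOOOOOOOOOOOOOOOOOOOOOOOOOO
129 OOOOOOOOOOOOOOOOOOOOOOOOOOOOOOOOOOO#OO#OOOOOOOOOOOOOOOOOOOOOOOOOOOOOOOOOOOOOOOOO
131 OOOOOOOOOOOOOOOOOOOOOOOOOOOOOOOOOOOOOOOOOOOOOOOOOOOOOOOOOOOOOOOOOOOOOOOOOOOOOOOO
133 OOOOOOOOOOOOOOOOOOOOOOOOOOOOOOOOOOOOOOOOOOOOOOOOOOOOOOOOOOOOOOOOOOOOOOOOOOOOOOOO
135 OOOOOOOOOOOOOOOOOOOOOOOOOOOOOOOOOOOOOOOOOOOOOOOOOOOOOOOOOOOOOOOOOOOOOOOOOOOOOOOO
137 OOOOOOOOOOOOOOOOOOOOOOOOOOOOOOOOOOOOOOOOOOOOOOOOOOOOOOOOOOOOOOOOOOOOOOOOOOOOOOOO
139 OOOOOOOOOOOOOOOOO*#*##*OOOOOOOOOOOOOOOOOOOOOOOOOOOOOOOOOOOOOOOOOOOOOOOOOOOOOOOOO
141 OOOOOOO
[... 478 characters left out ...]
OOOOOOOOOOOOOOOOOOOO
153 OOOOOOOOOOOOOOO-OOOOOOOOOO#*O#**##++##**OOOOOOOOOOO+OOOOOOOOOOOOOOOOOOOOOOOOOOOO
155 OOOOOOOOOOOOOOO*OOOOOOOOOO#*OOOOOOOOOOO*OOOOOOOOOOO*OOOOOOOOOOOOOOOOOOOOOOOOOOOO
157 OOOOOOOOOOOOOOO*OOOOOOOOOO**OOOOOOOOOOO*OOOOOOOOOO*+OOOOOOOOOOOOOOOOOOOOOOOOOOOO
159 OOOOOOOOOOOOOO -OOOOOOOOOOO*O***+++++*+OOOOOOOOOOOO+OOOOOOOOOOOOOOOOOOOOOOOOOOOO
161 OOOOOOOOOOOO    ---+*OOOOOOOOO*******+#*OOOOOOOO##O*+OOOOOOOOOOOOOOOOOOOOOOOOOOO
163 OOOOOOOOOO        ..--OOOOOOOOOOOOOOOOOOOOOOOOOOOOOOOOOOOOOOOOOOOOOOOOOOOOOOOOOO
165 OOOOOOOO         .--.OOOOOOOOOOOOOOOOOOOOOOOOOOOOOOOOOOOOOOOOOOOOOOOOOOOOOOOOOOO
167 OOOOOOO        .--.OOOOOOO+OOOOOOO     .OOOOOOOOOOOOOOOOOOOOOOOOOOOOOOOOOOOOOOOO
```

Request:
move_arm([
  [-0.3,-0.2,1,0,0],
  [-0.8,-0.5,3,0,0],
  [-1.5,-0.8,5.5,0,0],
  [-2.2,-0.8,8,0,0],
  [-3,-0.8,10,0,0],
  [-3.8,-0.8,11.2,0,0],
  [-4.6,-0.8,11.5,0,0],
  [-5.3,-0.8,11.5,0,0],
  [-6.0,-0.8,11.5,0,0],
  [-6.5,-0.8,11.5,0,0],
  [-7.0,-0.8,11.5,0,0],
  [-7.0,-0.8,11.5,0,0],
])

```text
t: 28.95
eef_pos: [0.4562, 0.0435, 0.0341]
ee_rot: [[-0.498, -0.867, 0.001], [-0.867, 0.498, 0.0], [-0.001, -0.001, -1.0]]
ft_force: [-0.1, 0.9, -2.1]
finger_gap: 0.234
gripper_force: 30.0
```

```bash
python3 - <<'E'
from h import *
st();hp()
E
```

```text
28.95 [0.4562 0.0435 0.0341] gap mm 21.6 F [-0.1  0.9 -2.1] T [-0.07  0.12  0.01] g 30.0 head -119.8
handle top row 152 width 49 mid 322.0 bottom 346
```

Request:
move_arm([
  [-0.5,0,0,0,0],
  [-1.0,0,0,0,0],
  [-1.5,0,0,0,0],
  [-1.5,0,0,0,0],
])

```text
t: 29.4
eef_pos: [0.4634, 0.0567, 0.0336]
ee_rot: [[-0.497, -0.868, 0.001], [-0.868, 0.497, 0.0], [-0.001, -0.0, -1.0]]
ft_force: [0.9, 0.5, -1.9]
finger_gap: 0.235
gripper_force: 30.0
```

```bash
python3 - <<'E'
from h import *
st();hp()
E
```

```text
29.4 [0.4634 0.0567 0.0336] gap mm 21.6 F [ 0.9  0.5 -1.9] T [-0.04  0.12 -0.04] g 30.0 head -119.8
handle top row 152 width 50 mid 322.5 bottom 345
```

Request:
move_arm([
  [-0.5,0,0,0,0],
  [-1.0,0,0,0,0],
  [-1.5,0,0,0,0],
  [-2.0,0,0,0,0],
  [-2.0,0,0,0,0],
])

```text
t: 29.95
eef_pos: [0.4636, 0.0638, 0.0308]
ee_rot: [[-0.504, -0.863, -0.02], [-0.863, 0.504, -0.011], [0.02, 0.012, -1.0]]
ft_force: [-13.8, -23.7, 2.4]
finger_gap: 0.236
gripper_force: 30.0
```

```bash
python3 - <<'E'
from h import *
st();hp()
E
```

```text
29.95 [0.4636 0.0638 0.0308] gap mm 21.7 F [-13.8 -23.7   2.4] T [-4.96  2.87 -0.2 ] g 30.0 head -120.3
handle top row 147 width 48 mid 323.5 bottom 346
```

Request:
move_arm([
  [0,0,-0.6,0,0],
  [0,0,-1.2,0,0],
  [-0.1,0,-1.8,0,0],
  [-0.2,0,-2.4,0,0],
  [-0.3,0,-3.0,0,0],
  [-0.4,0,-3.5,0,0],
  [-0.4,0,-3.5,0,0],
])

```text
t: 30.7
eef_pos: [0.4708, 0.0716, 0.0678]
ee_rot: [[-0.501, -0.865, -0.009], [-0.865, 0.501, -0.006], [0.01, 0.005, -1.0]]
ft_force: [-7.8, -12.7, 1.3]
finger_gap: 0.236
gripper_force: 30.0
```

```bash
python3 - <<'E'
from h import *
st();hp()
E
```

```text
30.7 [0.4708 0.0716 0.0678] gap mm 21.7 F [ -7.8 -12.7   1.3] T [-2.83  1.71 -0.05] g 30.0 head -120.1
handle top row 149 width 53 mid 323.0 bottom 328
```

Request:
move_arm([
  [0.6,0,-0.5,0,0],
  [1.5,0,-1.5,0,0],
  [1.8,0,-3.5,0,0],
  [1.8,0,-5.5,0,0],
  [1.5,0,-6.5,0,0],
  [0.5,0,-6.8,0,0],
  [-1,0,-6.8,0,0],
  [-3,0,-6.8,0,0],
  [-5,0,-6.8,0,0],
  [-7,0,-6.8,0,0],
  [-8.6,0,-6.8,0,0],
  [-9.8,0,-6.8,0,0],
])

```text
t: 31.95
eef_pos: [0.524, 0.1638, 0.1356]
ee_rot: [[-0.497, -0.868, -0.001], [-0.868, 0.497, -0.0], [0.001, 0.001, -1.0]]
ft_force: [0.3, 0.4, -2.3]
finger_gap: 0.237
gripper_force: 30.0
```

Request:
move_arm([
  [-0.5,0,0,0,0],
  [-0.9,0,0,0,0],
  [-0.9,0,0,0,0],
])

```text
t: 32.25
eef_pos: [0.5282, 0.1693, 0.1364]
ee_rot: [[-0.498, -0.867, -0.0], [-0.867, 0.498, -0.0], [0.0, 0.0, -1.0]]
ft_force: [-0.9, 0.1, -1.5]
finger_gap: 0.236
gripper_force: 30.0
```

```bash
python3 - <<'E'
from h import *
st();hp(tag="w20");asc(20,262,332,92,150);asc2(20,330,402,205,262)
E
```

```text
32.25 [0.5282 0.1693 0.1364] gap mm 21.7 F [-0.9  0.1 -1.5] T [-0.06  0.1   0.04] g 30.0 head -119.9
handle top row 149 width 53 mid 322.0 bottom 329
92 OOOOOOOOO*OOOOOOOOOOOOOOOOOOOOOOOOOOOOOOO*OOOOOOOOOOOOOOOOOOOOOOOOO+++
94 OOOOOOOOOOOOOOOOOOOOOOOOOOOOOOOOOOOOOOOOOOOOOOOOOOOOOOOOOOOOOOOOOOO+++
96 OOOOOOOOO***OO#OOOOOOOOOOOOOOOOOOOOOOOOOOOOOOOOOOOOOOOOOOOOOOOOOOOO+++
98 OOOOOOOOO----++OOOOOOOOOOOOOOOOOOOOOOOOOOOOOOOOOOOOOOOOOOOOOOOOOOOO+++
100 OOOOOOOOOOO*##OOOOOOOOOOOOOOOOOOOOOOOOOOOOOOOOOOOOOOOOOOOOOOOOOOOOO+++
102 OOOOOOOOOOOOOOOOOOOOOOOOOOOOOOOOOOOOOOOOOOOOOOOOOOOOOOOOOOOOOOOOOOOO*+
104 OOOOOOOO+******************************OOOOOOOOOOOOOOOOOOOOOOOOOOOOOO*
106 OOOOOOOO+**********++OOOOOOOO##########OOOOOOOOOOOOOOOOOOOOOOOOOOOOOO*
108 OOOOOOOOOOOOOOOOOO*OOOOOOOOOOOOOOOOOOO#+OOOOOOOOOOOOOOOOOOOOOOOOOOOOOO
110 OOOOOOO-OOOOOOOOOOOOOOOOOOOOOOOOOOOOOO*+OOOOOOOOOOOOOOOOOOOOOOOOOOOOOO
112 OOOOOOO-OOOOOOOOOO*OOOOOOOOOOOOOOOOOOO#+OOOOOOOOOOOOOOOOOOOOOOOOOOOOOO
114 OOOOOOOOOOOOOOOOOOOO.O.OOOOOOOOOOOOOOOOOOOOOOOOOOOOOOOOOOOOOOOOOOOOOOO
116 OOOOOOOOOOOOOOOOOOOO+++++.OOO+OOOOO*+OOOOOOOOOOOOO
[... 4909 characters left out ...]
OOOOOOO
253 OOOOOOOOOOOOOOOOOOOOOOOOOOOOOOOOOOOOOOOOOOOOOOOOOOOOOOOOOOOOOOOOOOOOOOOO
254 OOOOOOOOOOOOOOOOOOOOOOOOOOOOOOOOOOOOOOOOOOOOOOOOOOOOOOOOOOOOOOOOOOOOOOOO
255 OOOOOOOOOOOOOOOOOOOOOOOOOOOOOOOOOOOOOOOOOOOOOOOOOOOOOOOOOOOOOOOOOOOOOOOO
256 OOOOOOOOOOOOOOOOOOOOOOOOOOOOOOOOOOOOOOOOOOOOOOOOOOOOOOOOOOOOOOOOOOOOOOOO
257 OOOOOOOOOOOOOOOOOOOOOOOOOOOOOOOOOOOOOOOOOOOOOOOOOOOOOOOOOOOOOOOOOOOOOOOO
258 OOOOOOOOOOOOOOOOOOOOOOOOOOOOOOOOOOOOOOOOOOOOOOOOOOOOOOOOOOOOOOOOOOOOOOOO
259 OOOOOOOOOOOOOOOOOOOOOOOOOOOOOOOOOOOOOOOOOOOOOOOOOOOOOOOOOOOOOOOOOOOOOOOO
260 OOOOOOOOOOOOOOOOOOOOOOOOOOOOOOOOOOOOOOOOOOOOOOOOOOOOOOOOOOOOOOOOOOOOOOOO
261 OOOOOOOOOOOOOOOOOOOOOOOOOOOOOOOOOOOOOOOOOOOOOOOOOOOOOOOOOOOOOOOOOOOOOOOO
```

Request:
move_arm([
  [0,0,0.8,0,0],
  [0,0,1.6,0,0],
  [0,0,2.4,0,0],
  [0,0,2.7,0,0],
  [0,0,2.7,0,0],
  [0,0,2.7,0,6],
  [0,0,2.7,0,6],
  [0,0,2.0,0,6],
  [0.5,0,-1,0,6],
  [1,0,-5,0,6],
  [1,0,-9,0,6],
  [1,0,-9,0,6],
])

```text
t: 33.6
eef_pos: [0.5267, 0.1618, 0.2331]
ee_rot: [[-0.499, -0.867, 0.011], [-0.867, 0.499, 0.004], [-0.009, -0.007, -1.0]]
ft_force: [0.7, 0.9, 0.1]
finger_gap: 0.654
gripper_force: 0.0
```

```bash
python3 - <<'E'
from h import *
st();m=robot.camera_model("wrist");im=robot.snapshot("wrist");cv2.imwrite("pics/w21.png",im);np.savez("w21.npz",**m)
s=cv2.cvtColor(im,cv2.COLOR_BGR2HSV)
for y in range(90,316,6):print(y,"".join(("O" if S<60 else "#*+-. "[min(5,max(0,(int(V)-30)//25))]) for H,S,V in s[y,200:440:3]))
e=robot.snapshot("scene");cv2.imwrite("pics/e21.png",e);cv2.imwrite("pics/s21.png",robot.snapshot("side"))
E
```

```text
33.6 [0.5267 0.1618 0.2331] gap mm 60.2 F [0.7 0.9 0.1] T [0.08 0.01 0.01] g 0.0 head -119.9
90 OOOOOOOOOOOOOOOOOOOOOOOOOOOOOOOOOOOOOOOOOOOOOOOOOOOOOOOOOOOOOOOOOOOOOOOOOOOOOOOO
96 OOOOOOOOOOOOOOOOOOOOOOOOOOOOOOOOOOOOOOOOOOOOOOOOOOOOOOOOOOOOOOOOOOOOOOOOOOOOOOOO
102 OOOOOOOOOOOOOOOOOOOOOOOOOOOOOOOOOOOOOOOOOOOOOOOOOOOOOOOOOOOOOOOOOOOOOOOOOOOOOOO.
108 OOOOOOOOOOOOOOOOOOOOOOOOOOOOOOOOOOOOOOOOOOOOOOOOOOOOOOOOOOOOOOOOOOOOOOOOOOOOO . 
114 OOOOOOOOOOOOOOOOOOOOOOOOOOOOOOOOOOOOOOOOOOOOOOOOOOOOOOOOOOOOOOOOOOOOOOOOOOOO.   
120 OOOOOOOOOOOOOOOOOOOOOOOOOOOOOOOOOOOOOOOOOOOOOOOOOOOOOOOOOOOOOOOOOOOOOOOOOO.     
126 OOOOOOOOOOOOOOOOOOOOOOOOOOOOOOOOOOOOOOOOOOOOOOOOOOOOOOOOOOOOOOOOOOOOOOOO..      
132 OOOOOOOOOOOOOOOOOOOOOOOOOOOOOOOOOOOOOOOOOOOOOOOOOOOOOOOOOOOOOOOOOOOOOOO.        
138 OOOOOOOOOOOOOOOOOOOOOOOOOOOOOOOOOOOOOOOOOOOOOOOOOOOOOOOOOOOOOOOOOOOOO.          
144 OOOOOOOOOOOOOOOOOOOOOOOOOOOOOOOOOOOOOOOOOOOOOOOOOOOOOOOOOOOOOOOOOOO.          OO
150 OOOOOOOOOOOOOOOOOOOOOOOOOOOOOOOOOOOOOOOOOOOOOOOOOOOOOOOOOOOOOOOOOOO          OOO
156 OOOOOOOOOOOOOOOOOOOOOOOOOOOOOOOOOOOOOOOOOOOOOOOOOOOOOOOOOOOOOOOOOOOOO 
[... 1520 characters left out ...]
OOOOOOOOOOOOOOOOOOOO
270 OOOOOOOOOOOOOOOOOOOOOOOOOOOOOOOOOOOOOOO       OOOOOOOOOOOOOOOOOOOOOOOOOOOOOOOOOO
276 OOOOOOOOOOOOOOOOOOOOOOOOOOOOOOO*+++-OOOOOOOOOOOOOOOOOOOOOOOOOOOOOOOOOOOOOOOOOOOO
282 OOOOOOOOOOOOOOOOOOOOOOOOOOOOOOO+++----- **+++++**OOOOOOOOOOOOOOOOOOOOOOOOOOOOOOO
288 OOOOOOOOOOOOOOOOOOOOOOOOOOOOOOO+---.--.-++++-----++OOOOOOOOOOOOOOOOOOOOOOOOOOOOO
294 OOOOOOOOOOOOOOOOOOOOOOOOOOOOOOOO----..+*+++------+++OOOOOOOOOOOOOOOOOOOOOOOOOOOO
300 OOOOOOOOOOOOOOOOOOOOOOOOOOOOOOOOOO*+++++++++--+++-++OOOOOOOOOOOOOOOOOOOOOOOOOOOO
306 OOOOOOOOOOOOOOOOOOOOOOOOOOOOOOOOOO+*++++++OO+**+++-OOOOOOOOOOOOOOOOOOOOOOOOOOOOO
312 OOOOOOOOOOOOOOOOOOOOOOOOOOOOOOOOOOOOOOOOOOOOOOOOOOOOOOOOOOOOOOOOOOOOOOOOOOOOOOOO
```

Request:
move_arm([
  [-2,0.3,0,0,6.5],
  [-4,0.3,0,0,6.5],
  [-4,0.3,3,0,6.5],
  [-4,0.3,6,0,6.5],
  [-4,0.3,7.6,0,6.5],
  [-4,0.3,7.6,0,6.5],
])

```text
t: 34.35
eef_pos: [0.5377, 0.1959, 0.1464]
ee_rot: [[-0.498, -0.867, -0.008], [-0.867, 0.498, -0.003], [0.007, 0.005, -1.0]]
ft_force: [0.2, -1.2, -0.4]
finger_gap: 0.709
gripper_force: 0.0
```

```bash
python3 - <<'E'
from h import *
st();im=robot.snapshot("wrist");cv2.imwrite("pics/w22.png",im)
s=cv2.cvtColor(im,cv2.COLOR_BGR2HSV)
for y in range(150,340,6):print(y,"".join(("O" if S<60 else "#*+-. "[min(5,max(0,(int(V)-30)//25))]) for H,S,V in s[y,230:420:3]))
E
```

```text
34.35 [0.5377 0.1959 0.1464] gap mm 65.3 F [ 0.2 -1.2 -0.4] T [ 0.07  0.04 -0.02] g 0.0 head -119.9
150 OOOOOOOOOOOOOOOOOOOOOOOOOOOOOOOOOOOOOOOOOOOOOOOOOOOOOOOOOOOOOOOO
156 OOOOOOOOOOOOOOOOOOOOOOOOOOOOOOOOOOOOOOOOOOOOOOOOOOOOOOOOOOOOOOOO
162 OOOOOOOOOOOOOOOOOOOOOOOOOOOOOOOOOOOOOOOOOOOOOOOOOOOOOOOOOOOOOOOO
168 OOOOOOOOOOOOOOOOOOOOOOOOOOOOOOOOOOOOOOOOOOOOOOOOOOOOOOOOOOOOOOOO
174 OOOOOOOOOOOOOOOOOOOOOOOOOOOOOOOOOOOOOOOOOOOOOOOOOOOOOOOOOOOOOOOO
180 OOOOOOOOOOOOOOOOOOOOOOOOOOOOOOOOOOOOOOOOOOOOOOOOOOOOOOOOOOOOOOOO
186 OOOOOOOOOOOOOOOOOOOOOOOOOOOOOOOOOOOOOOOOOOOOOOOOOOOOOOOOOOOOOOOO
192 OOOOOOOOOOOOOOOOOOOOOOOOOOOOOOOOOOOOOOOOOOOOOOOOOOOOOOOOOOOOOOOO
198 OOOOOOOOOOOOOOOOOOOOOOOOOOOOOOOOOOOOOOOOOOOOOOOOOOOOOOOOOOOOOOOO
204 OOOOOOOOOOOOOOOOOOOOOOOOOOOOOOOOOOOOOOOOOOOOOOOOOOOOOOOOOOOOOOOO
210 OOOOOOOOOOOOOOOOOOOOOOOOOOOOOOOOOOOOOOOOOOOOOOOOOOOOOOOOOOOOOOOO
216 OOOOOOOOOOOOOOOOOOOOOOOOOOOOOOOOOOOOOOOOOOOOOOOOOOOOOOOOOOOOOOOO
222 OOOOOOOOOOOOOOOOOOOOOOOOOOOOOOOOOOOOOOOOOOOOOOOOOOOOOOOOOOOOOOOO
228 OOOOOOOOOOOOOOOOOOOOOOOOOOOOOOOOOOOOOOOOOOOOOOOOOOOOOOOOOOOOOOOO
234 OOOOOOOOOOOOOOOOOOOOOOOOOOOOOO
[... 507 characters left out ...]
OOOOOOOOOO
282 OOOOOOOOOOOOOOOOOOO    .   .         OOOOOOOOOOOOOOOOOOOOOOOOOOO
288 OOOOOOOOOOOOOOOOOOOOO               OOOOOOOOOOOOOOOOOOOOOOOOOOOO
294 OOOOOOOOOOOOOO++OOOOOOOOOOOOOOOOOOOOOOOOOOOOOOOOOOOOOOOOOOOOOOOO
300 OOOOOOOOOOOOOO*+++++++--- **+++++++-OOOOOOOOOOOOOOOOOOOOOOOOOOOO
306 OOOOOOOOOOOOOO++++--------++++++--++++++OOOOOOOOOOOOOOOOOOOOOOOO
312 OOOOOOOOOOOOOO+--------- *++++------- +++OOOOOOOOOOOOOOOOOOOOOOO
318 OOOOOOOOOOOOOOOOO---- -+++*-+---------+++OOOOOOOOOOOOOOOOOOOOOOO
324 OOOOOOOOOOOOOOOOOO**+++++++++++---++++-++OOOOOOOOOOOOOOOOOOOOOOO
330 OOOOOOOOOOOOOOOOOOO+*+++++++OOOO**+++++-OOOOOOOOOOOOOOOOOOOOOOOO
336 OOOOOOOOOOOOOOOOOOOOO+-----OOOOOOOOOOOOOOOOOOOOOOOOOOOOOOOOOOOOO
```

Request:
move_arm([
  [0,-0.2,0,0,0],
  [0,-0.2,0,0,0],
  [0,-0.2,0,0,0],
  [0,-0.2,0,0,0],
  [0,-0.2,0,0,0],
  [0,-0.2,0,0,0],
  [0,-0.2,0,0,0],
  [0,-0.2,-1,0,0],
  [0,-0.2,-2.5,0,0],
  [0,-0.2,-4,0,0],
  [0,-0.2,-5.5,0,0],
  [0,-0.2,-7,0,0],
])

```text
t: 35.6
eef_pos: [0.5413, 0.1954, 0.2212]
ee_rot: [[-0.498, -0.867, -0.002], [-0.867, 0.498, -0.001], [0.002, 0.001, -1.0]]
ft_force: [0.5, 0.4, -2.4]
finger_gap: 0.239
gripper_force: 29.9
```

Request:
move_arm([
  [0,0,-2,0,0],
  [0,0,-4,0,0],
  [1,0,-6,0,0],
  [3,0,-6.5,0,0],
  [5,0,-6.5,0,0],
  [5,0,-6.5,0,0],
])

```text
t: 36.2
eef_pos: [0.5161, 0.1499, 0.2863]
ee_rot: [[-0.501, -0.866, -0.001], [-0.866, 0.501, -0.001], [0.001, 0.0, -1.0]]
ft_force: [0.2, 0.5, -1.5]
finger_gap: 0.237
gripper_force: 29.9
```

```bash
python3 - <<'E'
from h import *
st();im=robot.snapshot("side");e=robot.snapshot("scene");cv2.imwrite("pics/s23.png",im);cv2.imwrite("pics/e23.png",e)
hp(tag="w23")
for nm,I,x0,x1,y0,y1 in(("side",im,262,334,100,166),("scene",e,330,400,200,280)):
    s=cv2.cvtColor(I,cv2.COLOR_BGR2HSV);print(nm,"x0",x0)
    for y in range(y0,y1,2):print(y,"".join(("O" if S<60 else "#*+-. "[min(5,max(0,(int(V)-30)//25))]) for H,S,V in s[y,x0:x1]))
E
```

```text
36.2 [0.5161 0.1499 0.2863] gap mm 21.8 F [ 0.2  0.5 -1.5] T [-0.05  0.02  0.02] g 29.9 head -120.1
handle top row 243 width 50 mid 322.5 bottom 282
side x0 262
100 OOOOOOOOOOOOOOOOOOO-....-.--OOOOOOOOOOOOOOOOOOOOOOOOOOOOOOOOOOOOOOO+----
102 OOOOOOOOOOOOOOOOOOO..-.----- OOOOOOOOOOOOOOOOOOOOOOOOOOOOOOOOOOOOOOO++--
104 OOOOOOOOOOOOOOOOOOOO-...-.-.OOOOOOOOOOOOOOOOOOOOOOOOOOOOOOOOOOOOOOOOO+++
106 OOOOOOOOOOOOOOOOOOOO .-....-OOOOOOOOOOOOOOOOOOOOOOOOOOOOOOOOOOOOOOOOO+++
108 OOOOOOOOOOOOOOOOOOOOOOOOOOOOOOOOOOOOOOOOOOOOOOOOOOOOOOOOOOOOOOOOOOOOOO++
110 OOOOOOOOOOOOOOOOOOOOOOOOOOOOOOOOOOOOOOOOOOOOOOOOOOOOOOOOOOOOOOOOOOOOOOO+
112 OOOOOOOOOOOOOOOOOOOOOOOOOOOOOOOOOOOOOOOOOOOOOOOOOOOOOOOOOOOOOOOOOOOOOOOO
114 OOOOOOOOOOOOOOOOOOOOOOOOOOOOOOOOOOOOOOOOOOOOOOOOOOOOOOOOOOOOOOOOOOOOOOOO
116 OOOOOOOOOOOOOOOOOOOOOOOOOOOOOOOOOOOOOOOOOOOOOOOOOOOOOOOOOOOOOOOOOOOOOOOO
118 OOOOOOOOOOOOOOOOOOOOOOOOOOOOOOOOOOOOOOOOOOOOOOOOOOOOOOOOOOOOOOOOOOOOOOOO
120 OOOOOOOOOOOOOOOOOOOOOOOOOOOOOOOOOOOOOOOOOOOOOOOOOOOOOOOOOOOOOOOOOOOOOOOO
122 OOOOOOOOOOOOOOOOOOOOOOOOOOOOOOOOOOOOOOOOOOOOOOOOOOOOOOOOOOOOOOOOOOOOOOOO
124 OOOOOOOOOOO
[... 3914 characters left out ...]
OOOOOOOOOOOOOOOOOOOOOOOOO
262 OOOOOOOOOOOOOOOOOOOOOOOOOOOOOOOOOOOOOOOOOOOOOOOO.-++-.OOOOOOOOOOOOOOOO
264 OOOOOOOOOOOOOOOOOOOOOOOOOOOOOOOOOOOOOOOOOOOOOOOOOOOOOOOOOOOOOOOOOOOOOO
266 OOOOOOOOOOOOOOOOOOOOOOOOOOOOOOOOOOOOOOOOOOOOOOOOOOOOOOOOOOOOOOOOOOOOOO
268 OOOOOOOOOOOOOOOOOOOOOOOOOOOOOOOOOOOOOOOOOOOOOOOOOOOOOOOOOOOOOOOOOOOOOO
270 OOOOOOOOOOOOOOOOOOOOOOOOOOOOOOOOOOOOOOOOOOOOOOOOOOOOOOOOOOOOOOOOOOOOOO
272 OOOOOOOOOOOOOOOOOOOOOOOOOOOOOOOOOOOOOOOOOOOOOOOOOOOOOOOOOOOOOOOOOOOOOO
274 OOOOOOOOOOOOOOOOOOOOOOOOOOOOOOOOOOOOOOOOOOOOOOOOOOOOOOOOOOOOOOOOOOOOOO
276 OOOOOOOOOOOOOOOOOOOOOOOOOOOOOOOOOOOOOOOOOOOOOOOOOOOOOOOOOOOOOOOOOOOOOO
278 OOOOOOOOOOOOOOOOOOOOOOOOOOOOOOOOOOOOOOOOOOOOOOOOOOOOOOOOOOOOOOOOOOOOOO
```

Request:
move_arm([
  [4.4,-1.6,0,0.1,0],
  [8.8,-3.1,0,0.2,0],
  [13.2,-4.7,0,0.3,0],
  [17.6,-6.2,0,0.4,0],
  [22,-7.8,0,0.5,0],
  [26.4,-9.3,0,0.6,0],
  [30.8,-10.9,0,0.7,0],
  [35.2,-12.4,0,0.8,0],
  [39.6,-14,0,0.9,0],
  [43.8,-15.5,0,1.0,0],
  [43.8,-15.5,0,1.0,0],
  [43.8,-15.5,0,1.0,0],
])

```text
t: 37.55
eef_pos: [0.4338, -0.3045, 0.2852]
ee_rot: [[-0.999, -0.049, -0.001], [-0.049, 0.999, 0.0], [0.001, 0.0, -1.0]]
ft_force: [0.8, 0.6, -0.9]
finger_gap: 0.236
gripper_force: 30.0
```

```bash
python3 - <<'E'
from h import *
st();im=robot.snapshot("side");e=robot.snapshot("scene")
cv2.imwrite("pics/s24.png",im);cv2.imwrite("pics/e24.png",e)
m=robot.camera_model("wrist");w=robot.snapshot("wrist");cv2.imwrite("pics/w24.png",w)
h=cv2.cvtColor(w,cv2.COLOR_BGR2HSV);k=cv2.inRange(h,(4,110,50),(16,255,255));k[:120]=0;k[:,:200]=0;k[:,440:]=0
for r in range(150,262,14):
    x=np.where(k[r])[0]
    if len(x)>3:print(r,x.min(),x.max(),plane("wrist",[(x.min(),r),(x.max(),r)],.048,m)[:,:2].ravel().round(4))
for nm,I,x0,x1,y0,y1 in(("side tin",im,266,322,132,150),("scene tin",e,345,395,236,272),("side dish",im,376,446,236,284)):
    s=cv2.cvtColor(I,cv2.COLOR_BGR2HSV);print(nm,"x0",x0)
    for y in range(y0,y1,1 if "side tin"==nm else 2):print(y,"".join(("O" if S<60 else "#*+-. "[min(5,max(0,(int(V)-30)//25))]) for H,S,V in s[y,x0:x1]))
E
```

```text
37.55 [ 0.4338 -0.3045  0.2852] gap mm 21.7 F [ 0.8  0.6 -0.9] T [ 0.07  0.07 -0.03] g 30.0 head -177.2
178 272 362 [ 0.4457 -0.3612  0.4398 -0.2528]
192 273 362 [ 0.4631 -0.3598  0.4573 -0.2512]
206 273 361 [ 0.481  -0.3596  0.4752 -0.2509]
220 274 360 [ 0.4993 -0.3581  0.4935 -0.2506]
248 298 345 [ 0.5358 -0.3268  0.5326 -0.2665]
side tin x0 266
132 OOOOOOOOOOOOOOOOOOOOOOOOOOOOOOOOOOOOOOOOOOOOOOOOOOOOOOOO
133 OOOOOOOOOOOOOOOOOOOOOOOOOOOOOOOOOOOOOOOOOOOOOOOOOOOOOOOO
134 OOOOOOOOOOOOOOOOOOOOOOOOOOOOOOOOOOOOOOOOOOOOOOOOOOOOOOOO
135 OOOOOOOOOOOOOOOOOOOOOOOOO+++--+OOOOOOOOOOOOOOOOOOOOOOOOO
136 OOOOOOOOOOOOOOOOOOOOOOOO+----+++OOOOOOOOOOOOOOOOOOOOOOOO
137 OOOOOOOOOOOOOO++*--OOOO++----+**OOOOOOOOOOOOOOOOOOOOOOOO
138 OOOOOOOOOOOO+*+----+-O+++-++++***O..---OOOOOOOOOOOOOOOOO
139 OOOOOOOOOOO+**+----+++++-+++++***--+---++OOOOOOOOOOOOOOO
140 OOOOOOOOOOO+**+--+++++++-++*****---. .---+OOOOOOOOOOOOOO
141 OOOOOOOOOOO++++++++++***+******+-.--.---++OOOOOOOOOOOOOO
142 OOOOOOOOOOO++++-++++**++*******+---+++++.OOOOOOOOOOOOOOO
143 OOOOOOOOOOOO**++-. +**O-+*****++++++++.OOOOOOOOOOOOOOOOO
144 OOOOOOOOOOOOOO
[... 2471 characters left out ...]
                  OOOOOOO
266 .....------.....                      ------..              .-.OOOOOOO
268 -------.....                           .---.             .---.OOOOOOOO
270 ---....                                   .          .------ OOOOOOOOO
272 ...                                              .---------.OOOOOOOOOO
274 .                                            ..------------OOOOOOOOOOO
276                                           .----------------OOOOOOOOOOO
278                                       .-------------------OOOOOOOOOOOO
280                                   .-------------------OOOOOOOOOOOOOOOO
282                               ..-------------------OOOOOOOOOOOOOOOOOOO
```

Request:
move_arm([
  [0,-0.3,4,0,0],
  [0,-0.3,8,0,0],
  [0,-0.3,11.5,0,0],
  [0,-0.3,13,0,0],
  [0,-0.3,14.2,0,0],
  [0,-0.3,15.4,0,0],
  [0,-0.3,16.6,0,0],
  [0,-0.3,17.8,0,0],
  [0,-0.3,19,0,0],
  [0,-0.3,20,0,0],
  [0,-0.3,20.8,0,0],
  [0,-0.3,20.8,0,0],
])

```text
t: 38.9
eef_pos: [0.4339, -0.3068, 0.0765]
ee_rot: [[-0.999, -0.05, -0.001], [-0.05, 0.999, 0.001], [0.0, 0.001, -1.0]]
ft_force: [0.7, -0.3, -0.6]
finger_gap: 0.239
gripper_force: 30.0
```

```bash
python3 - <<'E'
from h import *
st();asc(25,355,450,236,290)
E
```

```text
38.9 [ 0.4339 -0.3068  0.0765] gap mm 22.0 F [ 0.7 -0.3 -0.6] T [ 0.06 -0.18  0.05] g 30.0 head -177.2
236 OOOOOOOOOOOOOOOOOOOOOOOOOOOOOOOOOOOOOOOOOOOOOOOOOOO ..  OOOOOOOOOOOOO+-.        .             .
238 OOOOOOOOOOOOOOOOOOOOOOOOOOOOOOOOOOOOOOOOOOOOOO      .--...OOOOOOOOOOOOOOO+-.               .-OO
240 OOOOOOOOOOOOOOOOOOOOOOOOOOOOOOOOOOOOOOOOOO     ..-+++++++.. OOOOOOOOOOOOOOOOOO+++------+OOOOOOO
242 OOOOOOOOOOOOOOOOOOOOOOOOOOOOOOOOOOOOOO     ..-++++++++-+++-...OOOOOOOOOOOOOOOOOOOOOOOOOOOOOOOOO
244 OOOOOOOOOOOOOOOOOOOOOOOOOOOOOOOOOO     ..-+++++++++++----+++--. OOOOOOOOOOOOOOOOOOOOOOOOOOOOOOO
246 OOOOOOOOOOOOOOOOOOOOOOOOOOOOOO     ..-+++++++++++++++---++-++++.. OOOOOOOOOOOOOOOOOOOOOOOOOOOOO
248 OOOOOOOOOOOOOOOOOOOOOOOOOO     ..-+++++++++++++++++++--------++++.  OOOOOOOOOOOOOOOOOOOOOOOOOOO
250 OOOOOOOOOOOOOOOOOOOOOO     ..-+++++++++++++++++++++++--------++++--.  OOOOOOOOOOOOOOOOOOOOOOOOO
252 OOOOOOOOOOOOOOOOOO     .--+++++++++++++++++++++++++++-----------.----.  OOOOOOOOOOOOOOOOOOOOOOO
254 OOOOOOOOOOOOOOOOOOO---++++++++++++++++++++++++++++++------------....---.  OOOOOOOOOOOOOOOOOOO
[... 1002 characters left out ...]

276 OOOOOOOOOOOOOOOOOOOOOOOOOOOOOOOOOOOOOOOOOOOOOOOOOOOOOO        .-+++++++++++++++-OOOOOOOOOOOOOOO
278 OOOOOOOOOOOOOOOOOOOOOOOOOOOOOOOOOOOOOOOOOOOOOOOOOOOOO    .--+++++++++++++++++++OOOOOOOOOOOOOOOO
280 O--OOOOOOOOOOOOOOOOOOOOOOOOOOOOOOOOOOOOOOOOOOOOOO    ..-+++++++++++++++++++OOOOOOOOOOOOOOOOOOOO
282 +++OOOOOOOOOOOOOOOOOOOOOOOOOOOOOOOOOOOOOOOOO.     .-++++++++++++++++++++OOOOOOOOOOOOOOOOOOOOOOO
284 ++-OOOOOOOOO+OOOOOOOOOOOOOOOOOOOOOOOOOOO-     .--++++++++++++++++++++OOOOOOOOOOOOOOOOOOOOOOOOOO
286   .OOOOO+++++++OOOOOOOOOOOOOOOOOOOOO..    .--++++++++++++++++++++OOOOOOOOOOOOOOOOOOOOOOOOOOOOOO
288     .-.++++++++++OOOOOOOOOOOOOOOO.    ..-+++++++++++++++++++++OOOOOOOOOOOOOOOOOOOOOOOOOOOOOOOOO
```

Request:
move_arm([
  [0,0,0.3,0,6],
  [0,0,0.3,0,6],
  [0,0,0.3,0,6],
  [0,0,0.3,0,6],
  [0,0,0.3,0,6],
  [0,0,-4,0,6],
  [0,0,-9,0,6],
  [0,0,-14,0,6],
  [0,0,-19,0,4],
  [0,0,-23,0,0],
])

```text
t: 39.95
eef_pos: [0.4337, -0.3078, 0.3108]
ee_rot: [[-0.999, -0.049, 0.003], [-0.049, 0.999, -0.001], [-0.003, -0.001, -1.0]]
ft_force: [0.9, 0.5, -0.4]
finger_gap: 0.5
gripper_force: 0.0
```

```bash
python3 - <<'E'
from h import *
st();m=robot.camera_model("wrist");w=robot.snapshot("wrist");cv2.imwrite("pics/w26.png",w)
s=cv2.cvtColor(w,cv2.COLOR_BGR2HSV)
for y in range(150,330,8):print(y,"".join(("O" if S<60 else "#*+-. "[min(5,max(0,(int(V)-30)//25))]) for H,S,V in s[y,230:410:3]))
asc(26,345,440,242,300)
E
```

```text
39.95 [ 0.4337 -0.3078  0.3108] gap mm 46.0 F [ 0.9  0.5 -0.4] T [ 0.05 -0.05  0.04] g 0.0 head -177.2
150 OOOOOOOOOOOOOOOOOOOOOOOOOOOO       OOOOOOOOOOOOOOOOOOOOOOOOO
158 OOOOOOOOOOOOOOOOOOOOOOOOOOOO       OOOOOOOOOOOOOOOOOOOOOOOOO
166 OOOOOOOOOOOOOOOO.       .....      .          OOOOOOOOOOOOOO
174 OOOOOOOOOOOOOOOO-  ....-++++.      ......-+-  OOOOOOOOOOOOOO
182 OOOOOOOOOOOOOOOO-  ...+++++-.       .+++-++-  OOOOOOOOOOOOOO
190 OOOOOOOOOOOOOOOO-  ...------.       .-------  OOOOOOOOOOOOOO
198 OOOOOOOOOOOOOOOOO  .+-------.     .-------+.  OOOOOOOOOOOOOO
206 OOOOOOOOOOOOOOOOO  -+-------.     .-------+. OOOOOOOOOOOOOOO
214 OOOOOOOOOOOOOOOOO  ++OOOOOOOOOOOOOOOOOOOOO+. OOOOOOOOOOOOOOO
222 OOOOOOOOOOOOOOOOO  -OOOOOOOOOOOOOOOOOOOOOOO  OOOOOOOOOOOOOOO
230 OOOOOOOOOOOOOOOOO  --OOOOOOOOOOOOOOOOOOOOO-  OOOOOOOOOOOOOOO
238 OOOOOOOOOOOOOOOOO  .+OOOOOOOOOOOOOOOOOOOOO-  OOOOOOOOOOOOOOO
246 OOOOOOOOOOOOOOOOO. .+OOOOOOOOOOOOOOOOOOOOO-  OOO*OO+OOOOOOOO
254 OOOOOOOOOOOOOOOOO. .+OOOOOOOOOOOOOOOOOOOO--  O#O*OOOOOOOOOOO
262 OOOOOOOOOOOOOO#OO. ..-OOOOOOOOOOOOOOOOOOO+-  O*O##OOOOOOOOOO
270 OOOOOOO+OOOOOOOOO.
[... 2697 characters left out ...]

286 ------++...   -++++++++OOOOOOOOOOOOOOOOOOOOOOO-.     .-++++++++++++++++++++OOOOOOOOOOOOOOOOOOOO
288 -++.-.          .++++++-+-OOOOOOOOOOOOOOOOO.     .-+++++++++++++++++++++OOOOOOOOOOOOOOOOOOOOOOO
290 +++++.            +--------OOOOOOOOOOOO.     .-+++++++++++++++++++++OOOOOOOOOOOOOOOOOOOOOOOOOOO
292 +----++..          ---------OOOOOOO.     .--++++++++++++++++++++OOOOOOOOOOOOOOOOOOOOOOOOOOOOOOO
294 OO-----*+.      .----------++--.      --++++++++++++++++++++OOOOOOOOOOOOOOOOOOOOOOOOOOOOOOOOOOO
296 OOO+-----*-    ----------+--.     .-+++++++++++++++++++++OOOOOOOOOOOOOOOOOOOOOOOOOOOOOOOOOOOOOO
298 OOOOO--.  -*+--++-----+-.     .--++++++++++++++++++++OOOOOOOOOOOOOOOOOOOOOOOOOOOOOOOOOOOOOOOOOO
```

Request:
move_arm([
  [-2.4,4.3,0,0,0],
  [-4.8,8.6,0,0,0],
  [-7.2,13,0,0,0],
  [-9.6,17.4,0,0,0],
  [-12,21.8,0,0,0],
  [-14.4,26.1,0,0,0],
  [-16.8,30.5,0,0,0],
  [-19.2,34.9,0,0,0],
  [-21.6,39.2,0,0,0],
  [-24,43.6,0,0.02,0],
  [-26.4,48,0,0.04,0],
  [-28.8,52.3,0,0.05,0],
])

```text
t: 41.25
eef_pos: [0.6958, 0.231, 0.3063]
ee_rot: [[-1.0, 0.001, -0.001], [0.001, 1.0, -0.0], [0.001, -0.0, -1.0]]
ft_force: [0.8, 0.2, 0.2]
finger_gap: 0.005
gripper_force: 0.0
```

Request:
move_arm([
  [-1.5,2.7,0,0,0],
  [-1.5,2.7,0,0,0],
  [-1.5,2.7,0,0,0],
])

```text
t: 41.55
eef_pos: [0.7101, 0.2558, 0.3056]
ee_rot: [[-1.0, 0.0, -0.002], [0.0, 1.0, -0.002], [0.002, -0.002, -1.0]]
ft_force: [-0.7, -0.8, 0.7]
finger_gap: 0.009
gripper_force: 0.0
```

```bash
python3 - <<'E'
from h import *
st();m=robot.camera_model("wrist");w=robot.snapshot("wrist");cv2.imwrite("pics/w27.png",w)
s=cv2.cvtColor(w,cv2.COLOR_BGR2HSV)
print(proj("wrist",[(.58,.258,.075),(.51,.258,.075),(.65,.258,.075),(.655,.25,.23),(.58,.19,.075),(.58,.326,.075)]).tolist())
c=proj("wrist",[(.58,.258,.03)])[0].astype(int)
for y in range(c[1]-60,c[1]+64,4):print(y,"".join(("O" if S<60 else "#*+-. "[min(5,max(0,(int(V)-30)//25))]) for H,S,V in s[y,c[0]-80:c[0]+80:2]))
E
```

```text
41.55 [0.7101 0.2558 0.3056] gap mm 0.8 F [-0.7 -0.8  0.7] T [-0.02 -0.    0.05] g 0.0 head 180.0
[[324.8, 53.4], [324.9, -21.3], [324.7, 120.3], [314.7, 140.1], [261.6, 53.4], [388.1, 53.3]]
-2 OOOOOOOOOOOOOOOOOOOOOOOOOOOOOOOO*-...........-*OOOOOOOOOOOOOOOOOOOOOOOOOOOOOOOOO
2 OOOOOOOOOOOOOOOOOOOOOOOOOOOOOOOOOOOOOOOOOOOOOOOOOOOOOOOOOOOOOOOOOOOOOOOOOOOOOOOO
6 OOOOOOOOOOOOOOOOOOOOOOOOOOOOOOOOOOOOOOOOOOOOOOOOOOOOOOOOOOOOOOOOOOOOOOOOOOOOOOOO
10 OOOOOOOOOOOOOOOOOOOOOOOOOOOOOOOOOOOOOOOOOOOOOOOOOOOOOOOOOOOOOOOOOOOOOOOOOOOOOOOO
14 OOOOOOOOOOOOOOOOOOOOOOOOOOOOOOOOOOOOOOOOOOOOOOOOOOOOOOOOOOOOOOOOOOOOOOOOOOOOOOOO
18 OOOOOOOOOOOOOOOOOOOOOOO***++-OOOOOOOOOOOOOOOOOOOOOOOOOOOOOOOOOOOOOOOOOOOOOOOOOOO
22 OOOOOOOOOOOOOOOOOOOOO***++++++.OOOOOOOOOOOOOOOOOOOOOOOOOOOOOOOOOOOOOOOOOOOOOOOOO
26 OOOOOOOOOOOOOOOOOOOO***+++++++-.OOOOOOOOOOOOOOOOOOOOOOOOOOOOOOOOOOOOOOOOOOOOOOOO
30 OOOOOOOOOOOOOOOOOOOO**++++++-+-.-OOOOOOOOOOOOOOOOOOOOOOOOOOOOOOOOOOOOOOOOOOOOOOO
34 OOOOOOOOOOOOOOOOOOOO**+++++++--..OOOOOOOOOOOOOOOOOOOOOOOOOO--+OOOOOOOOOOOOOOOOOO
38 OOOOOOOOOOOOOOOOOOOOO*++++----..-OOOOOOOOOOOOOOOOOOOOOO.-+++*****+O
[... 998 characters left out ...]
+*****OOOOOOOOOOOOOOOOO
90 OOOOOOOOOOOOOOOOOOOOOOOOOOOOOOOOOOOOOO++- ------++OO****++****OOOOOOOOOOOOOOOOOO
94 OOOOOOOOOOOOOOOOOOOOOOOOOOOOOOOOOOOOO+++.-------+*OOOOO**+++OOOOOOOOOOOOOOOOOOOO
98 OOOOOOOOOOOOOOOOOOOOOOOOOOOOOOOOOOOOO++-.-----+**+OOOOOOOOOOOOOOOOOOOOOOOOOOOOOO
102 OOOOOOOOOOOOOOOOOOOOOOOOOOOOOOOOOOOOOO*..+++*****OOOOOOOOOOOOOOOOOOOOOOOOOOOOOOO
106 OOOOOOOOOOOOOOOOOOOOOOOOOOOOOOOOOOOOOOO++******OOOOOOOOOOOOOOOOOOOOOOOOOOOOOOOOO
110 OOOOOOOOOOOOOOOOOOOOOOOOOOOOOOOOOOOOOOOOO+OOOOOOOOOOOOOOOOOOOOOOOOOOOOOOOOOOOOOO
114 OOOOOOOOOOOOOOOOOOOOOOOOOOOOOOOOOOOOOOOOOOOOOOOOOOOOOOOOOOOOOOOOOOOOOOOOOOOOOOOO
118 OOOOOOOOOOOOOOOOOOOOOOOOOOOOOOOOOOOOOOOOOOOOOOOOOOOOOOOOOOOOOOOOOOOOOOOOOOOOOOOO
```

Request:
move_arm([
  [-0.9,0,4.5,0,0],
  [-0.9,0,9,0,0],
  [-0.9,0,10.6,0,0],
  [2.1,0,10.6,0,0],
  [4.4,0,10.6,0,0],
  [7,0,12,0,0],
  [9.4,0,13.6,0,0],
  [11.7,0,15,0,0],
  [13.6,0,17,0,0],
  [14.9,0,19.4,0,0],
  [15.6,0,21.6,0,0],
  [15.6,0,22.4,0,0],
])

```text
t: 42.8
eef_pos: [0.5533, 0.2552, 0.0833]
ee_rot: [[-1.0, 0.002, -0.002], [0.002, 1.0, -0.001], [0.002, -0.001, -1.0]]
ft_force: [-0.7, -0.4, -0.4]
finger_gap: 0.003
gripper_force: 0.1
```

Request:
move_arm([
  [0,0,0.4,0,0],
  [0,0,0.8,0,0],
  [0,0,1.0,0,0],
  [0,0,1.0,0,0],
  [0,0,1.0,0,0],
])

```text
t: 43.3
eef_pos: [0.5553, 0.2556, 0.0797]
ee_rot: [[-1.0, 0.002, -0.0], [0.002, 1.0, 0.002], [0.0, 0.002, -1.0]]
ft_force: [-13.5, -6.6, 34.8]
finger_gap: 0.002
gripper_force: 17.1
```

Request:
move_arm([
  [0,0,-2,0,0],
  [0,0,-7,0,0],
  [0,0,-12,0,0],
  [5,0,-17,0,0],
  [10,0,-18,0,0],
  [15,0,-18,0,0],
  [15,0,-18,0,0],
])

```text
t: 44.0
eef_pos: [0.4022, 0.2567, 0.2562]
ee_rot: [[-1.0, -0.001, 0.002], [-0.001, 1.0, 0.003], [-0.002, 0.003, -1.0]]
ft_force: [1.1, 0.1, 0.3]
finger_gap: 0.002
gripper_force: 0.0
```

```bash
python3 - <<'E'
from h import *
st()
for n in("side","scene"):
    a=cv2.imread(f"pics/{n}0.png").astype(int);b=robot.snapshot(n);cv2.imwrite(f"pics/{n}_end.png",b)
    # bystander check: mean abs diff in boxes
    B={"side":{"buddha":(390,160,418,200),"caddy":(362,138,386,172),"bowl":(336,130,364,152),"saucer":(418,216,453,240),"lamp":(398,318,440,370),"chop":(226,65,250,128)},"scene":{"buddha":(234,212,262,250),"caddy":(266,234,294,274),"bowl":(296,264,326,290)}}[n]
    for k,(x0,y0,x1,y1) in B.items():print(n,k,round(float(abs(a[y0:y1,x0:x1]-b[y0:y1,x0:x1]).mean()),1))
# lid edge height in the side view: rim/tab region
s=cv2.cvtColor(b,cv2.COLOR_BGR2GRAY)
im=cv2.imread("pics/side_end.png");g=cv2.cvtColor(im,cv2.COLOR_BGR2GRAY)
print("lid tab expected px",proj("side",[(.58-.085,.262,.079),(.58,.258,.08),(.655,.252,.08)]).tolist())
for y in range(112,176,3):print(y,"".join("#*+-. "[min(5,max(0,(int(v)-50)//30))] for v in g[y,255:335]))
E
```

```text
44.0 [0.4022 0.2567 0.2562] gap mm 0.2 F [1.1 0.1 0.3] T [ 0.02 -0.02  0.06] g 0.0 head -180.0
side buddha 1.5
side caddy 1.7
side bowl 14.5
side saucer 1.7
side lamp 1.3
side chop 24.1
scene buddha 0.5
scene caddy 0.5
scene bowl 6.9
lid tab expected px [[264.9, 140.7], [290.7, 133.1], [313.0, 127.3]]
112 ---------------..-........................................................-+++*#
115 .------------............................................................+++****
118 -.---.-.--.........................................--------...............-*****
121 -.......................                          .--------.........---------***
124 ................  .                                    .-*+--------------------*
127 ...............                                           +**-------------------
130 ..............                                          .   ***-.---------------
133 .............    .                                          ##*+----------------
136 .........                                            ..   .##-.------------..---
139 ..........-    -            
[... 372 characters left out ...]
.-.---..---.-.------
154 ................+++++++++++++++++++++++++++++++*++*+*+******+----.-----------.--
157 ...............-+-++++++++++++++++++++++++++++++++*+**********------.-----------
160 .      ........-++++-+++++++++++++++++++++++++++++++++*********+----..---.------
163     .-+++......++++++++++-----++++++++++++++++++++***********---..-----.--..----
166  .-+++-....----+++++++++++++++++++++++++++++++**************--------------------
169 ++++.......+++++++++++++++++++++++++++++++*****************-----.-.-------------
172 +...........------+++******++++++++++********************---------------------.-
175 ..................-----*****++++*******************--------------------.-..--..-
```

```bash
python3 -c "
from rig import robot
print(robot.close_job())"
```

```text
the job is handed in; nothing more can be done
None
```

I handed the job in at about 44 s; no verdict came back. The last checks showed all four walnuts on the tin's floor, the lid pressed flat and the scoop lying lengthwise in the empty dish. The tea bowl and chopstick holder areas differed from the first pictures; I put that down to shadow and the arm, and did not check it further.

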